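# Put the washed printing blocks to air in their case

### The job

Take the bronze weight off the lid of the block case and lay it on the stack of printing paper, then lift the lid fully open onto its stop and lay every carved printing block flat in the case, carved face up and none on top of another. Finally fold the lid back down and leave it standing by itself 45 degrees above shut, at the mark on the brass quadrant, so that the blocks dry slowly; leave the other things on the table alone.

Things in the scene. Friction and masses are not known exactly. Their poses are not given: they have to be found in the camera images.
- case: Pale wooden block case fixed to the table, 296 (x) x 196 (y) x 70 mm tall without its lid, walls 8 mm, floor 8 mm; inside 280 (x) x 180 (y) x 62 mm deep. Origin at the centre of its underside; z up; the lid's hinge runs along x on the +y side. A brass quadrant on its +x end face (look only) carries a radial mark at 45 degrees.
- case_in (a point): Centre of the case's inner floor, axes as the case's
- lid (a joint): Angle of the case's lid in rad: 0 shut on the rim, 1.75 (100 degrees) open against its stop. The hinge is stiff: the lid stays where it is left (about 5 N at the handle moves it).
- lid_hinge (a point): Middle of the lid's hinge line, 98 mm to +y of the case's centre and 70 mm above the table; its axes turn with the lid (those of the case when shut). In these axes the lid is a 300 (x) x 198 (y) x 10 mm board that reaches from y = +1 to -197 mm, z 0 to 10 mm.
- lid_handle (a point): Middle of the lid's iron bar handle: round bar 12 mm thick, parallel to the hinge, 98 mm clear between its two posts, its axis 40 mm above the lid's top face; in the axes of lid_hinge it lies at (0, -178, 50) mm, near the free edge.
- weight: Bronze desk weight, a bar 120 (x) x 30 (y) x 24 mm, about 0.7 kg; origin at the centre of its underside. At the start it lies on the shut lid (lid top 80 mm above the table).
- paper: Stack of printing paper, stiff and fixed to the table, 150 (x) x 90 (y) x 12 mm; origin at the centre of its underside
- paper_top (a point): Centre of the paper stack's top face, axes as the stack's
- block0: Carved cherry-wood printing block, 100 (x) x 36 (y) x 24 mm, 90 g, lying carved face (+z) up; origin at the centre of its underside. Three or all four of the four blocks are there (None from the start: absent).
- block1: Carved cherry-wood printing block, 100 (x) x 36 (y) x 24 mm, 90 g, lying carved face (+z) up; origin at the centre of its underside. Three or all four of the four blocks are there (None from the start: absent).
- block2: Carved cherry-wood printing block, 100 (x) x 36 (y) x 24 mm, 90 g, lying carved face (+z) up; origin at the centre of its underside. Three or all four of the four blocks are there (None from the start: absent).
- block3: Carved cherry-wood printing block, 100 (x) x 36 (y) x 24 mm, 90 g, lying carved face (+z) up; origin at the centre of its underside. Three or all four of the four blocks are there (None from the start: absent).
- jar: Bystander, not part of the job: small lidded clay pigment jar, rust-brown, 72 mm across and 72 mm tall. Origin at the centre of its underside.
- brush_rest: Bystander, not part of the job: white porcelain brush rest, 110 x 34 x 23 mm. Origin at the centre of its underside.
- spoon: Bystander, not part of the job: boxwood burnishing spoon lying on the table, about 200 mm long.
- whetstone: Bystander, not part of the job: grey whetstone, 160 x 55 x 28 mm. Origin at the centre of its underside.

How it is judged:
By the outcome, as a careful person would: the job done as asked, in the order asked, and still so for the second after the job is handed in, with the robot touching nothing.
Of block0, block1, block2, block3 only 3 to 4 are there at a start; the rules pass over those that are not, and their reading is None.
At some moment in a run one of block0, block1, block2, block3 may be knocked a few centimetres aside while the robot is not near it.
Once in a run the grip may slacken for a moment while it holds something.
It also fails if it takes over 210 s, if anything falls off the work surface, if the arm or the gripper's body presses on something with over 40 N, if the wrist force passes 120 N, or if a joint passes its speed limit or range.

### The arm

A 6-joint arm with a two-finger parallel gripper is mounted at the origin on the work surface. World frame = base frame: x ahead of the robot, y to its left, z up, the work surface at z = 0. Lengths are in m, angles in rad, forces in N, time in s.
With the tool pointing down it reaches from about 0.35 to 0.775 m from the base axis. Payload 7.3 kg.
Tool frame: the origin (TCP) lies at the very end of the fingers, on their centre line; the grasp point (between the pads) lies 19 mm behind it; z points along the fingers, y is the line along which they close (so a half turn about z gives the same grasp; the last joint's range is limited). The gripper opens to 92 mm and grips with 3 to 60 N. Pads are 19 mm wide; open, the fingers measure 130 mm over their backs; the gripper's body (75 mm by 190 mm) begins 47 mm behind the grasp point.
Start: joints at [-1.363, 0.342, 1.524, -0, 1.275, -0.146], TCP at [0.182, -0.492, 0.227] pointing down, gripper open.
Joint ranges: [-2.53, 2.53], [-0.77, 2.02], [0.04, 2.7], [-1, 4.14], [0.28, 2.66], [-3.11, 3.11]. Speed limits (rad/s): [2.57, 2.57, 3.14, 3.14, 3.14, 3.14].

### API

Orientations are given as [roll, pitch, yaw] about the fixed x, y, z axes, in that order (R = Rz(yaw) Ry(pitch) Rx(roll)).
In Python, from cell import telemetry, eyes, job gives the robot as it stands.
- The arm moves only by the tool apply_moves, never from a script. Its arguments are lists of equal length, an entry for each row: "delta_pos": the shift along the world's x, y, z each as a share of 0.4 m, from -1 to 1, a list of three; "dr": the turn, a rotation vector about the world's x, y, z each as a share of 0.5 rad, from -1 to 1, a list of three; "jaw": the opening, from 0 (shut) to 1 (fully open). A call has 1 to 8 rows; each row is the pose to reach, as a shift and turn from the pose commanded when the call began; what a row does not reach only later rows make up. A row lasts 1/12 s, in which the tool goes at most 41.7 mm and 7.16 degrees, less where a joint would pass 70% of its speed; a pose out of reach is approached as far as the arm can. A call with a number of a shift or a turn outside -1 to 1 is refused whole. A call with a gripper value outside its range is refused whole. The fingers move at their own pace and stop on an object; "force" is the grip in N (left out, the last holds). Time passes only in rows, so rows that repeat a pose let the fingers close. It gives the time, the measured TCP pose, the force, the opening and the grip force at its end, in the units of the state.
- telemetry.observe(): the state, without advancing time (a new reading comes with each control period).
- eyes.read_camera(name): name is "side" or "top" or "wrist"; returns the picture (384x512x3 uint8, red, green, blue); there is no depth.
- eyes.camera_model(name): a dict with "vertical_fov" (degrees; the focal length in pixels is half the picture's height over the tangent of half this angle, whatever the lens; pixels are square), "cx", "cy" (the principal point, pixels), "rvec" (rotation vector, rad) and "tvec" (3), from world to camera coordinates, as OpenCV has them; the wrist camera has in their place "hand_eye" (4x4, takes a point from camera to tool coordinates, whose origin is the TCP and whose axes are the flange's). Camera axes: x right, y down, z forward; pixel columns grow to the right and rows downward; lengths in m; the calibration is good to about 2 mm. The wrist camera is an equidistant fisheye: a pixel r from the principal point sees the ray r / f radians off the axis. A picture is of the moment at which its call begins: read the wrist's pose just before it. camera_model takes no time and is no camera call.
- job.hand_in(): hands the job in; it is judged then, once.
The state is a dict: "time": time; "qpos": joint angles; "qvel": joint speeds; "joint_efforts": joint torques, N m; "tool_pos": TCP position; "tool_rot": TCP orientation; "contact_force": force on the tool from outside, world axes, zero at the start; "torque": the same for the moment, N m; "opening": finger opening in m; "grip_force": force on a finger pad.
Only numpy, scipy, OpenCV 4.12 (cv2) and the standard library are available. Lean on these libraries where they do the work, as an engineer would, in place of code of your own. Each camera call takes 0.05 s, during which the arm holds its last target. There are 200 camera calls.

## Working session

There is one attempt and no reset: what is moved stays moved. The work goes in short steps, Python scripts to look and compute and a tool call to move; the robot and the scene stay as the last step left them, time stands still between calls to the robot, and variables do not carry over. Pictures are saved under pics/ and viewed, at most 14 in all, crops included, and the job is handed in when it is done.

Besides the shell and the picture viewer there is one more tool, called after "Emit:" by a JSON object that holds its "fn" and its "kwargs". apply_moves: Moves the arm, as the interface text tells. Its arguments: {"type":"object","properties":{"delta_pos":{"type":"array"},"dr":{"type":"array"},"jaw":{"type":"array"},"force":{"type":"number"}},"required":["delta_pos","dr","jaw"]}

```bash
ls; mkdir -p pics
python3 - <<'E'
from cell import telemetry, eyes, job
import cv2, numpy as np
np.set_printoptions(precision=4,suppress=True)
for n in ("top","side","wrist"):
    im=eyes.read_camera(n); cv2.imwrite(f"pics/{n}0.png",im[:,:,::-1]); print(n,eyes.camera_model(n))
print(telemetry.observe())
t=cv2.imread("pics/top0.png");s=cv2.imread("pics/side0.png")
cv2.imwrite("pics/top0b.png",cv2.resize(t,(800,600),interpolation=cv2.INTER_CUBIC))
cv2.imwrite("pics/side0b.png",cv2.resize(s,(800,600),interpolation=cv2.INTER_CUBIC))
E
```

```text
pics
top {'vertical_fov': 51.75059362941391, 'cx': 251.5039326561074, 'cy': 195.13058221880993, 'rvec': array([ 2.1429, -2.1808,  0.1439]), 'tvec': array([-0.0868,  0.5534,  1.1919])}
side {'vertical_fov': 46.450281681473754, 'cx': 255.15713958351785, 'cy': 187.60148819333529, 'rvec': array([ 0.8707, -2.6628,  0.9262]), 'tvec': array([0.372 , 0.3457, 1.1466])}
wrist {'vertical_fov': 65.70646984690485, 'cx': 256.57463330040525, 'cy': 188.06444690184975, 'hand_eye': array([[-0.0003, -0.9688, -0.2477,  0.0667],
       [ 1.    , -0.0001, -0.0006, -0.0001],
       [ 0.0005, -0.2477,  0.9688, -0.1587],
       [ 0.    ,  0.    ,  0.    ,  1.    ]])}
{'time': 0.15, 'qpos': array([-1.363 ,  0.3426,  1.5248, -0.    ,  1.2754, -0.146 ]), 'qvel': array([ 0.0009, -0.0024, -0.0031,  0.0015,  0.0002,  0.0017]), 'joint_efforts': array([  0.0012, -43.1471, -24.4353,   0.0718,   0.0538,  -0.0001]), 'tool_pos': array([ 0.1818, -0.4922,  0.2262]), 'tool_rot': array([-3.1404, -0.0002,  0.3538]), 'contact_force': array([-0.4053,  0.0408,  0.084 ]), 'torque': array([-0.0113, -0.0559,  0.0229]), 'grip_force': 0.0, 'opening': 0.09234266357516936}
```

View pics/top0b.png

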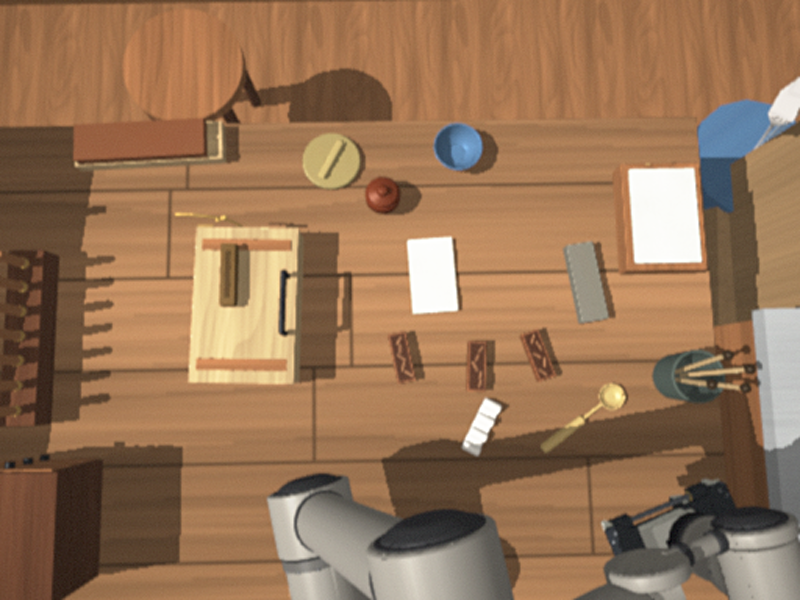

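View pics/side0b.png

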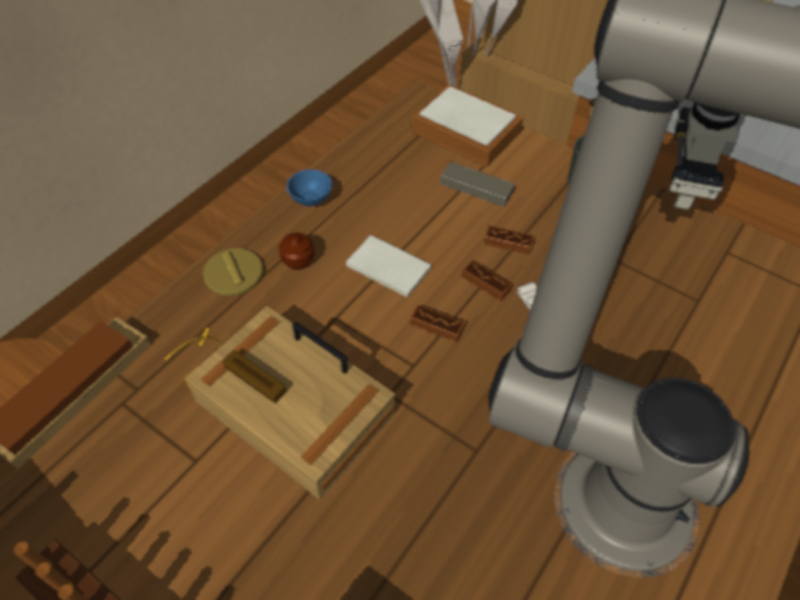

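The top view (800x600 scale) shows the case around (247,305), the weight at (229,275), the handle bar at (285,302) and the paper at (433,275). Three blocks are at (402,357), (478,365) and (538,355), and there's no fourth in sight. The side view agrees: weight (255,373), handle (320,345), paper (388,265), blocks (438,322), (488,279), (510,238).

```bash
cat > h.py <<'E'
import cv2, numpy as np
from scipy.spatial.transform import Rotation as R
from cell import telemetry, eyes, job
np.set_printoptions(precision=4,suppress=True)
def cam(n,st=None):
    "returns (model, rotation cam->world, cam centre)"
    m=eyes.camera_model(n); m['f']=192/np.tan(np.radians(m['vertical_fov']/2))
    if n=='wrist':
        T=np.eye(4); T[:3,:3]=R.from_euler('xyz',st['tool_rot']).as_matrix(); T[:3,3]=st['tool_pos']
        W=T@m['hand_eye']; return m,W[:3,:3],W[:3,3],True
    Rm=R.from_rotvec(m['rvec']).as_matrix()
    return m,Rm.T,-Rm.T@m['tvec'],False
def rays(c,px):
    m,Rw,o,fish=c; p=(np.atleast_2d(px).astype(float)-[m['cx'],m['cy']])/m['f']
    if fish:
        th=np.linalg.norm(p,axis=1,keepdims=True); d=np.c_[p*np.sinc(th/np.pi),np.cos(th)]
    else: d=np.c_[p,np.ones(len(p))]
    return (d/np.linalg.norm(d,axis=1,keepdims=True))@Rw.T
def plane(c,px,z):
    d=rays(c,px); o=c[2]; return o+d*((z-o[2])/d[:,2])[:,None]
def tri(c1,p1,c2,p2):
    d1,d2=rays(c1,p1)[0],rays(c2,p2)[0]
    s=np.linalg.lstsq(np.c_[d1,-d2],c2[2]-c1[2],rcond=None)[0]
    a,b=c1[2]+s[0]*d1,c2[2]+s[1]*d2; return (a+b)/2,np.linalg.norm(a-b)
def proj(c,P):
    m,Rw,o,fish=c; q=(np.atleast_2d(P)-o)@Rw
    r=np.linalg.norm(q[:,:2],axis=1,keepdims=True); 
    k=np.arctan2(r,q[:,2:])/np.maximum(r,1e-9) if fish else 1/q[:,2:]
    return q[:,:2]*k*m['f']+[m['cx'],m['cy']]
def blobs(mask,amin=60):
    cs,_=cv2.findContours(mask.astype(np.uint8),cv2.RETR_EXTERNAL,cv2.CHAIN_APPROX_NONE)
    return [c for c in cs if cv2.contourArea(c)>amin]
def rect(c,ct,z):
    "min-area rectangle of a contour cast on plane z: centre, long side, short side, yaw of long axis"
    P=plane(c,ct[:,0,:],z)[:,:2]; (cc,(w,h),a)=cv2.minAreaRect((P*1000).astype(np.float32))
    if w<h: w,h,a=h,w,a+90
    return np.array(cc)/1000,w,h,(a+90)%180-90
E
python3 - <<'E'
from h import *
import cv2
C={n:cam(n) for n in('top','side')}; I={n:cv2.imread(f'pics/{n}0.png') for n in C}
def mask(n,kind):
    h=cv2.cvtColor(I[n],cv2.COLOR_BGR2HSV).astype(int); H,S,V=h[...,0],h[...,1],h[...,2]
    b,g,r=[I[n][...,i].astype(int) for i in range(3)]
    if kind=='white': return (S<40)&(V>170)
    if kind=='block': return (r<135)&((r-b)>25)&(H<9)
    if kind=='dark': return (V<75)
    if kind=='pale': return (H>14)&(V>150)&(S>50)
for n,pts in dict(top=[(402,357),(478,365),(229,275),(285,302),(350,430),(250,350)],side=[(438,322),(255,373),(320,345),(430,400),(300,360)]).items():
    for p in pts:
        q=(int(p[0]*.64),int(p[1]*.64)); print(n,p,cv2.cvtColor(I[n],cv2.COLOR_BGR2HSV)[q[1]-1:q[1]+2,q[0]-1:q[0]+2].reshape(-1,3)[::4].tolist())
for k,zs in dict(white=.012,block=.024,dark=.13,pale=.08).items():
  for n in C:
    for ct in blobs(mask(n,k)):
        m=cv2.moments(ct); c=(m['m10']/m['m00'],m['m01']/m['m00'])
        if 85<c[0]<430 and 60<c[1]<310:
            r=rect(C[n],ct,zs); print(k,n,np.round(c,1),r[0],np.round(r[1:],1))
E
```

```text
top (402, 357) [[10, 120, 134], [11, 124, 142], [12, 123, 158]]
top (478, 365) [[10, 124, 119], [10, 123, 102], [10, 127, 94]]
top (229, 275) [[16, 126, 105], [17, 130, 110], [16, 128, 135]]
top (285, 302) [[124, 44, 41], [18, 102, 117], [18, 101, 223]]
top (350, 430) [[14, 126, 170], [13, 125, 171], [14, 131, 170]]
top (250, 350) [[19, 98, 224], [19, 95, 227], [19, 94, 231]]
side (438, 322) [[13, 175, 83], [12, 187, 60], [11, 191, 56]]
side (255, 373) [[18, 204, 65], [17, 203, 64], [17, 198, 63]]
side (320, 345) [[18, 68, 49], [19, 94, 60], [18, 109, 75]]
side (430, 400) [[15, 164, 115], [15, 164, 115], [15, 162, 115]]
side (300, 360) [[19, 132, 158], [19, 131, 158], [19, 131, 158]]
white top [308.1 271.4] [ 0.3118 -0.267 ] [105.6  36.8 -28.7]
white top [276.4 175.7] [ 0.6161 -0.1772] [152.   92.3   3.3]
white top [425.  137.6] [ 0.7333 -0.66  ] [197.4 137.3  -0. ]
white side [387.  270.1] [ 0.0906 -0.11  ] [84.2 12.2 14.7]
white side [340.  252.8] [ 0.222  -0.0801] [114.3  15.4  10.7]
white side [337.4 186.9] [ 0.3477 -0.2814] [ 46.2  26.7 -69.5]
white side [247.9 169.1] [ 0.6166 -
[... 948 characters left out ...]
28.7 187.4] [ 0.2169 -0.5842] [1257.9  455.   -78.4]
pale top [385.5 257.4] [ 0.3388 -0.4725] [130.8  50.6 -47.5]
pale top [185.9 194.1] [0.5532 0.0992] [102.4  20.9  -1.8]
pale top [153.6 195.1] [0.5559 0.1888] [307.8 204.9  -2.1]
pale top [128.1 137.8] [0.7259 0.2754] [103.1  17.   84. ]
pale top [210.9 102.2] [0.8352 0.0246] [114.3 111.8 -46.9]
pale top [298.   93.7] [ 0.8614 -0.2453] [83.6 55.7 -1.7]
pale top [139.3  91.1] [0.8633 0.2568] [109.   56.5 -41. ]
pale side [214.2 287.2] [0.4176 0.2325] [43.3 20.6 85.5]
pale side [172.6 263.4] [0.5546 0.2233] [296.7 138.8  -3.6]
pale side [198.8 231.1] [0.5531 0.1292] [203.5  47.8  -6.5]
pale side [164.5 204.9] [0.6904 0.12  ] [44.2 18.4 84.9]
```

Run:
```python
from h import *
C={n:cam(n) for n in('top','side')}; I={n:cv2.imread(f'pics/{n}0.png') for n in C}
def show(k,n,mask,roi,z):
    m=np.zeros(mask.shape,bool); x0,y0,x1,y1=roi; m[y0:y1,x0:x1]=mask[y0:y1,x0:x1]
    m=cv2.morphologyEx(m.astype(np.uint8),cv2.MORPH_CLOSE,np.ones((3,3)))
    out=[]
    for ct in blobs(m,80):
        q=cv2.minAreaRect(ct)[0]; r=rect(C[n],ct,z); print(k,n,np.round(q,1),r[0],np.round(r[1:],1)); out.append(q)
    return out
hs={n:cv2.cvtColor(I[n],cv2.COLOR_BGR2HSV).astype(int) for n in C}
# ratio r/g rises for red-brown blocks
for n,roi,z in(('top',(240,205,365,250),.024),('side',(255,140,350,220),.024)):
    b,g,r=[I[n][...,i].astype(float) for i in range(3)]
    show('block',n,(hs[n][...,2]<(125 if n=='top' else 85))|((hs[n][...,0]<=11)&(hs[n][...,1]>110)),roi,z)
for n,roi,z in(('top',(135,145,158,205),.104),('side',(135,218,190,262),.104)):
    show('weight',n,hs[n][...,2]<(150 if n=='top' else 110),roi,z)
for n,roi,z in(('top',(172,165,192,222),.12),('side',(184,200,226,240),.12)):
    show('handle',n,hs[n][...,2]<90,roi,z)
print(tri(C['top'],(276.4,175.7),C['side'],(247.9,169.1)))
```

```text
block top [307.5 233.5] [ 0.4309 -0.2677] [96.2 52.7 -1.9]
block top [259.8 227.9] [ 0.4508 -0.1205] [97.8 54.8 11.1]
block top [346.9 225.9] [ 0.4522 -0.3906] [98.8 59.7 18.2]
block side [281.9 203.8] [ 0.4447 -0.1167] [103.   45.5   2.5]
block side [312.6 177.6] [ 0.4241 -0.2591] [104.5  44.   -9. ]
block side [326.6 151.2] [ 0.4466 -0.3836] [97.8 41.5 15.4]
weight top [149.5 175.5] [0.6067 0.2025] [117.   44.2   0.6]
weight side [164.  238.8] [0.6026 0.2119] [126.5  49.2   0.8]
handle side [207.3 212.5] [0.5548 0.0878] [159.2  80.7  -2. ]
(array([ 0.6166, -0.177 ,  0.008 ]), np.float64(0.0010208574224809294))
```

Emit:
{"fn": "apply_moves", "kwargs": {"delta_pos": [[0.2,0.34,0.2],[0.2,0.34,0.2],[0.2,0.34,0.2],[0.2,0.34,0.2],[0.35,0.6,0.2],[0.35,0.6,0.2],[0.35,0.6,0.2],[0.35,0.6,0.2]], "dr": [[0,0,-0.1],[0,0,-0.2],[0,0,-0.3],[0,0,-0.4],[0,0,-0.4],[0,0,-0.4],[0,0,-0.4],[0,0,-0.4]], "jaw": [1,1,1,1,1,1,1,1]}}

```text
time: 0.82
tool_pos: [0.324, -0.2473, 0.3073]
tool_rot: [-3.14, -0.002, 0.159]
contact_force: [-0.4, -0.3, -0.6]
opening: 0.092
grip_force: 0.0
```

Emit:
{"fn": "apply_moves", "kwargs": {"delta_pos": [[0.35,0.6,0.1],[0.35,0.6,0.1],[0.35,0.6,0.1],[0.35,0.6,0.1],[0.35,0.6,0.1],[0.35,0.6,0.1],[0.35,0.6,0.1],[0.35,0.6,0.1]], "dr": [[0,0,-0.1],[0,0,-0.2],[0,0,-0.3],[0,0,-0.4],[0,0,-0.4],[0,0,-0.4],[0,0,-0.4],[0,0,-0.4]], "jaw": [1,1,1,1,1,1,1,1]}}

```text
time: 1.48
tool_pos: [0.4639, -0.0083, 0.347]
tool_rot: [-3.14, -0.001, -0.041]
contact_force: [-1.6, 0.1, -0.1]
opening: 0.0916
grip_force: 0.0
```

Emit:
{"fn": "apply_moves", "kwargs": {"delta_pos": [[0.35,0.55,0],[0.35,0.55,0],[0.35,0.55,0],[0.35,0.55,0],[0.35,0.55,0],[0.35,0.55,0],[0.35,0.55,0],[0.35,0.55,0]], "dr": [[0,0,0],[0,0,0],[0,0,0],[0,0,0],[0,0,0],[0,0,0],[0,0,0],[0,0,0]], "jaw": [1,1,1,1,1,1,1,1]}}

```text
time: 2.15
tool_pos: [0.6028, 0.2096, 0.3442]
tool_rot: [3.141, 0.003, -0.043]
contact_force: [-0.0, -0.1, 0.0]
opening: 0.0919
grip_force: 0.0
```

Run:
```python
from h import *
import pickle
st=telemetry.observe(); im=eyes.read_camera('wrist'); cv2.imwrite('pics/w1.png',im[:,:,::-1]); pickle.dump(st,open('pics/w1.pkl','wb'))
t=eyes.read_camera('top'); cv2.imwrite('pics/t1.png',t[:,:,::-1])
```

```text
(no output)
```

View pics/w1.png

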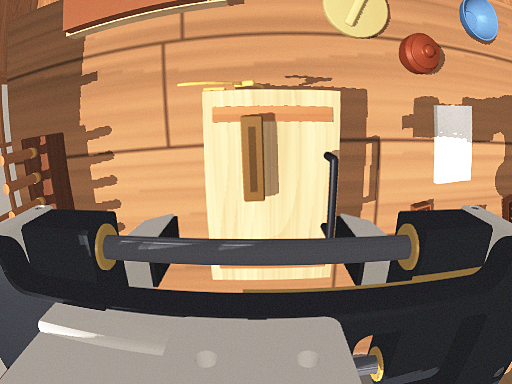

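View pics/t1.png

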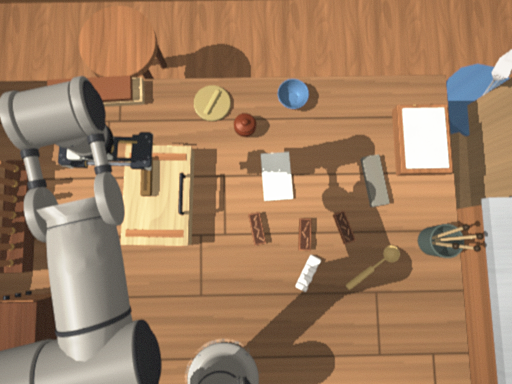

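The wrist view shows the weight's top face spanning about (241,116) to (265,200) on the lid, with the handle at (330,152–235). The top view shows only three blocks, at (259,228), (307,233) and (344,226), and nothing where the arm stood before.

Run:
```python
from h import *
import pickle
st=pickle.load(open('pics/w1.pkl','rb')); c=cam('wrist',st); im=cv2.imread('pics/w1.png')
hsv=cv2.cvtColor(im,cv2.COLOR_BGR2HSV).astype(int)
m=np.zeros(im.shape[:2],np.uint8); m[105:215,225:300]=(hsv[105:215,225:300,2]<150)
m=cv2.morphologyEx(m,cv2.MORPH_CLOSE,np.ones((3,3)))
for y in range(116,206,12): print(y,[tuple(hsv[y,x]) for x in (236,242,246,253,260,266,272)])
for ct in blobs(m): print(cv2.minAreaRect(ct),rect(c,ct,.104))
# lid corners, handle
print(plane(c,[(203,91),(339,91)],.08), plane(c,[(330,154),(330,235)],.12))
print(plane(c,[(242,117),(262,117),(265,200),(245,201)],.104))
print(c[2])
```

```text
116 [(np.int64(13), np.int64(143), np.int64(237)), (np.int64(16), np.int64(169), np.int64(131)), (np.int64(16), np.int64(155), np.int64(140)), (np.int64(16), np.int64(157), np.int64(154)), (np.int64(15), np.int64(156), np.int64(155)), (np.int64(12), np.int64(162), np.int64(134)), (np.int64(12), np.int64(156), np.int64(139))]
128 [(np.int64(25), np.int64(54), np.int64(254)), (np.int64(16), np.int64(158), np.int64(181)), (np.int64(16), np.int64(154), np.int64(186)), (np.int64(15), np.int64(151), np.int64(125)), (np.int64(16), np.int64(150), np.int64(187)), (np.int64(18), np.int64(104), np.int64(172)), (np.int64(17), np.int64(108), np.int64(172))]
140 [(np.int64(26), np.int64(54), np.int64(254)), (np.int64(16), np.int64(166), np.int64(183)), (np.int64(16), np.int64(157), np.int64(183)), (np.int64(14), np.int64(147), np.int64(130)), (np.int64(16), np.int64(153), np.int64(177)), (np.int64(16), np.int64(110), np.int64(170)), (np.int64(16), np.int64(111), np.int64(165))]
152 [(np.int64(25), np.int64(55), np.int64(254)), (np.int64(15), np.int64(157), np.int64(200)), (np.int64(15), np.int64(1
[... 1393 characters left out ...]
66), np.int64(167)), (np.int64(24), np.int64(68), np.int64(255)), (np.int64(23), np.int64(69), np.int64(252))]
((252.400146484375, 159.00363159179688), (64.28478240966797, 7.3769426345825195), 87.91743469238281) (array([0.6068, 0.2155]), 88.69271087646484, 10.05474853515625, -0.451751708984375)
((267.776611328125, 153.64083862304688), (86.09430694580078, 31.513015747070312), 75.80144500732422) (array([0.6125, 0.1944]), 118.84147644042969, 41.928436279296875, 11.395831108093262)
[[0.7054 0.2814 0.08  ]
 [0.6991 0.0873 0.08  ]] [[0.6131 0.1123 0.12  ]
 [0.497  0.1095 0.12  ]]
[[0.6649 0.2267 0.104 ]
 [0.6637 0.2001 0.104 ]
 [0.5488 0.2005 0.104 ]
 [0.5486 0.2286 0.104 ]]
[0.6698 0.207  0.5027]
```

Emit:
{"fn": "apply_moves", "kwargs": {"delta_pos": [[0,0,-0.1],[0,0,-0.2],[0.01,0.01,-0.3],[0.01,0.01,-0.36],[0.01,0.01,-0.36],[0.01,0.01,-0.36]], "dr": [[0,0,0.07],[0,0,0.07],[0,0,0.07],[0,0,0.07],[0,0,0.07],[0,0,0.07]], "jaw": [1,1,1,1,1,1]}}

```text
time: 2.75
tool_pos: [0.6054, 0.2099, 0.203]
tool_rot: [3.141, 0.002, -0.013]
contact_force: [-0.0, -0.1, 1.2]
opening: 0.0915
grip_force: 0.0
```

Run:
```python
from h import *
import pickle
st2=telemetry.observe(); i2=eyes.read_camera('wrist')[:,:,::-1].copy(); cv2.imwrite('pics/w2.png',i2); pickle.dump(st2,open('pics/w2.pkl','wb'))
st1=pickle.load(open('pics/w1.pkl','rb')); i1=cv2.imread('pics/w1.png')
C=[cam('wrist',st1),cam('wrist',st2)]; ctr=[]
for c,im in zip(C,(i1,i2)):
    h=cv2.cvtColor(im,cv2.COLOR_BGR2HSV).astype(int); g=np.zeros(im.shape[:2],np.uint8)
    w=proj(c,[[.607,.2145,.104]])[0].astype(int); s=60 if c is C[0] else 110
    y0,x0=max(w[1]-s,0),w[0]-s//2; g[y0:w[1]+s,x0:w[0]+s//2]=1
    m=((h[...,1]>132)&(h[...,0]<20)&(h[...,2]<235)).astype(np.uint8)*g
    ct=max(blobs(m),key=cv2.contourArea); print(w,cv2.boundingRect(ct),rect(c,ct,.104))
    m=((h[...,1]>132)&(h[...,0]<20)&(h[...,2]<150)).astype(np.uint8)*g
    ct=max(blobs(cv2.morphologyEx(m,cv2.MORPH_OPEN,np.ones((5,5)))),key=cv2.contourArea); print(cv2.boundingRect(ct),rect(c,ct,.104)); ctr.append(cv2.minAreaRect(ct)[0])
print(tri(C[0],ctr[0],C[1],ctr[1]))
```

```text
[253 159] (223, 112, 60, 90) (array([0.609, 0.21 ]), 120.4555892944336, 78.9007568359375, 2.7766025066375732)
(248, 127, 10, 65) (array([0.6068, 0.2153]), 88.66096496582031, 9.981186866760254, -0.64776611328125)
[251 186] (200, 115, 87, 124) (array([0.6135, 0.2205]), 113.30529022216797, 74.65721893310547, 0.866981565952301)
(244, 137, 12, 97) (array([0.6071, 0.2163]), 89.18389129638672, 9.567309379577637, -0.7995223999023438)
(array([0.6054, 0.2162, 0.0902]), np.float64(0.0011559923987192226))
```

View pics/w2.png

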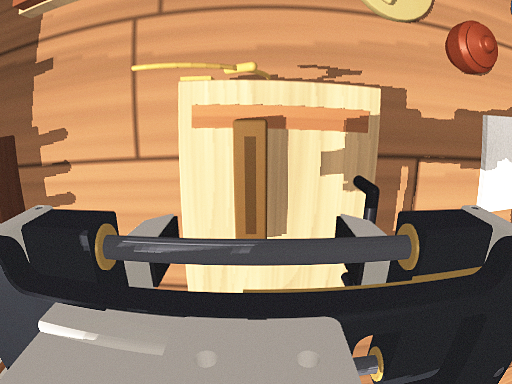

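Weight runs from (234,120) to (267,240) between the fingers, long axis along x. I'll go down and grip it.

Emit:
{"fn": "apply_moves", "kwargs": {"delta_pos": [[0,0.014,-0.1],[0,0.014,-0.2],[0,0.014,-0.26],[0,0.014,-0.28],[0,0.014,-0.295],[0,0.014,-0.295]], "dr": [[0,0,0],[0,0,0],[0,0,0],[0,0,0],[0,0,0],[0,0,0]], "jaw": [1,1,1,1,1,1]}}

```text
time: 3.3
tool_pos: [0.6072, 0.2171, 0.0865]
tool_rot: [-3.141, -0.003, -0.012]
contact_force: [-1.1, 0.5, 0.9]
opening: 0.0918
grip_force: 0.0
```

Emit:
{"fn": "apply_moves", "kwargs": {"delta_pos": [[0,0,0],[0,0,0],[0,0,0],[0,0,0],[0,0,0],[0,0,0],[0,0,0],[0,0,0]], "dr": [[0,0,0],[0,0,0],[0,0,0],[0,0,0],[0,0,0],[0,0,0],[0,0,0],[0,0,0]], "jaw": [0.2,0.2,0.2,0.2,0.2,0.2,0.2,0.2], "force": 45}}

```text
time: 3.97
tool_pos: [0.6059, 0.2171, 0.0847]
tool_rot: [3.141, 0.0, -0.011]
contact_force: [0.8, -0.2, -0.8]
opening: 0.043
grip_force: 0.0
```

Emit:
{"fn": "apply_moves", "kwargs": {"delta_pos": [[0,0,0],[0,0,0],[0,0,0],[0,0,0],[0,0,0],[0,0,0],[0,0,0.02],[0,0,0.04]], "dr": [[0,0,0],[0,0,0],[0,0,0],[0,0,0],[0,0,0],[0,0,0],[0,0,0],[0,0,0]], "jaw": [0.2,0.2,0.2,0.2,0.2,0.2,0.2,0.2], "force": 45}}

```text
time: 4.63
tool_pos: [0.6049, 0.2173, 0.0999]
tool_rot: [3.141, 0.003, -0.011]
contact_force: [0.5, 1.0, -5.3]
opening: 0.0299
grip_force: 45.0
```

Emit:
{"fn": "apply_moves", "kwargs": {"delta_pos": [[0,0,0.07],[0,0,0.15],[0,0,0.2],[0,-0.05,0.2],[0,-0.12,0.2],[0,-0.2,0.2],[0,-0.28,0.2],[0,-0.36,0.2]], "dr": [[0,0,0],[0,0,0],[0,0,0],[0,0,0],[0,0,0.03],[0,0,0.06],[0,0,0.1],[0,0,0.14]], "jaw": [0.2,0.2,0.2,0.2,0.2,0.2,0.2,0.2]}}

```text
time: 5.3
tool_pos: [0.6055, 0.0724, 0.1811]
tool_rot: [-3.141, 0.0, 0.061]
contact_force: [0.8, 0.1, -5.5]
opening: 0.0298
grip_force: 45.0
```

Emit:
{"fn": "apply_moves", "kwargs": {"delta_pos": [[0.01,-0.08,0],[0.02,-0.16,0],[0.03,-0.24,0],[0.03,-0.32,-0.05],[0.03,-0.4,-0.1],[0.03,-0.48,-0.15],[0.03,-0.56,-0.2],[0.03,-0.62,-0.25]], "dr": [[0,0,0],[0,0,0],[0,0,0],[0,0,0],[0,0,0],[0,0,0],[0,0,0],[0,0,0]], "jaw": [0.2,0.2,0.2,0.2,0.2,0.2,0.2,0.2]}}

```text
time: 5.97
tool_pos: [0.6178, -0.1773, 0.0802]
tool_rot: [3.141, -0.001, 0.058]
contact_force: [1.2, -0.5, -5.0]
opening: 0.0295
grip_force: 45.0
```

Emit:
{"fn": "apply_moves", "kwargs": {"delta_pos": [[0,0,-0.04],[0,0,-0.08],[0,0,-0.11],[0,0,-0.13],[0,0,-0.14],[0,0,-0.148],[0,0,-0.152],[0,0,-0.152]], "dr": [[0,0,0],[0,0,0],[0,0,0],[0,0,0],[0,0,0],[0,0,0],[0,0,0],[0,0,0]], "jaw": [0.2,0.2,0.2,0.2,0.2,0.2,0.2,0.2]}}

```text
time: 6.63
tool_pos: [0.6183, -0.1747, 0.0204]
tool_rot: [3.141, -0.001, 0.059]
contact_force: [-0.7, 0.3, -5.3]
opening: 0.0292
grip_force: 45.0
```

Emit:
{"fn": "apply_moves", "kwargs": {"delta_pos": [[0,0,-0.003],[0,0,-0.005],[0,0,-0.007],[0,0,-0.009],[0,0,-0.011],[0,0,-0.011]], "dr": [[0,0,0],[0,0,0],[0,0,0],[0,0,0],[0,0,0],[0,0,0]], "jaw": [0.2,0.2,0.2,0.2,0.2,0.2]}}

```text
time: 7.13
tool_pos: [0.6181, -0.1749, 0.0166]
tool_rot: [3.141, -0.001, 0.059]
contact_force: [-3.3, 1.7, 5.0]
opening: 0.0297
grip_force: 45.0
```

Emit:
{"fn": "apply_moves", "kwargs": {"delta_pos": [[0,0,0],[0,0,0],[0,0,0],[0,0,0.04],[0,0,0.12],[0,0,0.22],[0,0,0.32],[0,0,0.42]], "dr": [[0,0,0],[0,0,0],[0,0,0],[0,0,0],[0,0,0],[0,0,0],[0,0,0],[0,0,0]], "jaw": [0.8,0.8,0.8,0.8,0.8,0.8,0.8,0.8]}}

```text
time: 7.8
tool_pos: [0.6178, -0.1749, 0.1853]
tool_rot: [3.141, -0.0, 0.059]
contact_force: [1.0, -0.0, -0.2]
opening: 0.0728
grip_force: 0.0
```

Emit:
{"fn": "apply_moves", "kwargs": {"delta_pos": [[-0.05,0.1,0.1],[-0.1,0.2,0.2],[-0.15,0.3,0.25],[-0.2,0.4,0.25],[-0.25,0.5,0.25],[-0.28,0.6,0.25],[-0.28,0.68,0.25],[-0.28,0.71,0.25]], "dr": [[0,0,-0.05],[0,0,-0.1],[0,0,-0.15],[0,0,-0.18],[0,0,-0.18],[0,0,-0.18],[0,0,-0.18],[0,0,-0.18]], "jaw": [0.8,0.8,0.8,0.8,0.8,0.8,0.8,0.8]}}

```text
time: 8.47
tool_pos: [0.5056, 0.107, 0.2844]
tool_rot: [-3.142, -0.002, -0.032]
contact_force: [0.4, -0.8, -0.5]
opening: 0.0735
grip_force: 0.0
```

Emit:
{"fn": "apply_moves", "kwargs": {"delta_pos": [[0,0,0],[0,0,0],[0,0,0],[0,0,0]], "dr": [[0,0,0],[0,0,0],[0,0,0],[0,0,0]], "jaw": [0.4,0.4,0.4,0.4]}}

```text
time: 8.8
tool_pos: [0.5069, 0.1043, 0.2833]
tool_rot: [3.141, -0.0, -0.033]
contact_force: [0.7, 0.1, -0.4]
opening: 0.0513
grip_force: 0.0
```

Run:
```python
from h import *
import pickle
st=telemetry.observe(); im=eyes.read_camera('wrist')[:,:,::-1].copy(); cv2.imwrite('pics/w3.png',im); pickle.dump(st,open('pics/w3.pkl','wb'))
t=eyes.read_camera('top')[:,:,::-1].copy(); cv2.imwrite('pics/t3.png',t)
cv2.imwrite('pics/m3.png',np.hstack([im,cv2.resize(t[140:260,100:420],None,fx=.85,fy=.85)]) if 0 else np.vstack([im, cv2.resize(t[140:275,110:420],(512,215))]))
```

```text
(no output)
```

View pics/m3.png

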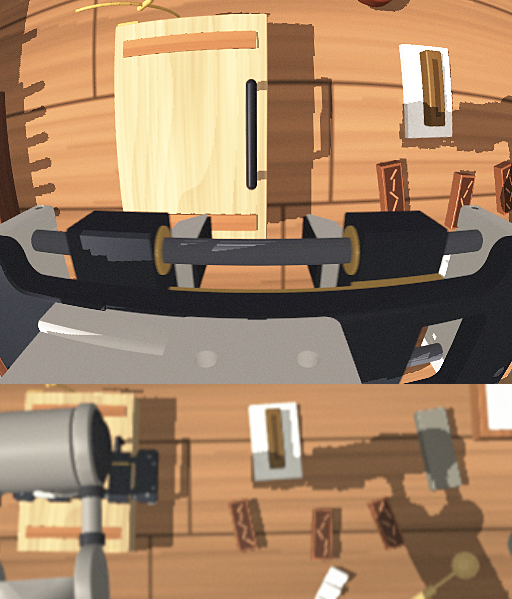

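The wrist view shows the handle bar from (251,80) to (252,188), and the lid corners near (117,25), (267,14) and (121,212). The lower crop of the top view shows the weight lying inside the paper's outline.

Run:
```python
from h import *
import pickle
st=pickle.load(open('pics/w3.pkl','rb')); c=cam('wrist',st); im=cv2.imread('pics/w3.png')
st1=pickle.load(open('pics/w1.pkl','rb')); c1=cam('wrist',st1); i1=cv2.imread('pics/w1.png')
def bar(im,roi):
    x0,y0,x1,y1=roi; m=np.zeros(im.shape[:2],np.uint8); m[y0:y1,x0:x1]=im[y0:y1,x0:x1].max(2)<90
    return max(blobs(m),key=cv2.contourArea)
b=bar(im,(235,60,275,205)); b1=bar(i1,(315,140,350,215))
print(cv2.boundingRect(b),rect(c,b,.12)); print(cv2.boundingRect(b1))
# bar centre line x at far-end and height: line-point triangulation using far end tips
p=b[:,0][b[:,0,1].argmin()]; p1=b1[:,0][b1[:,0,1].argmin()]; print(p,p1,tri(c,p,c1,p1))
h=cv2.cvtColor(im,cv2.COLOR_BGR2HSV).astype(int)
m=((h[...,0]>=17)&(h[...,0]<34)&(h[...,2]>190)).astype(np.uint8); m[208:]=0; m[:,:100]=0; m[:,300:]=0
ct=max(blobs(m),key=cv2.contourArea); P=plane(c,ct[:,0],.08)
px=ct[:,0]
for y in (40,80,120,160,200):
    r=px[px[:,1]==y][:,0]; print(y,r.min(),r.max(),plane(c,[(r.min(),y),(r.max(),y)],.08)[:,:2].ravel())
```

```text
(246, 79, 11, 110) (array([0.5514, 0.1093]), 119.94151306152344, 10.916272163391113, -1.9075927734375)
(324, 152, 14, 63)
[250  79] [326 152] (array([0.6133, 0.11  , 0.0926]), np.float64(0.0037095782178574086))
40 115 266 [0.6862 0.2834 0.6646 0.0881]
80 114 266 [0.6316 0.2855 0.6142 0.0898]
120 115 244 [0.5786 0.287  0.5663 0.1179]
160 117 245 [0.5255 0.2894 0.5171 0.1186]
200 122 266 [0.4702 0.2898 0.4649 0.094 ]
```

Emit:
{"fn": "apply_moves", "kwargs": {"delta_pos": [[0.05,0.012,-0.08],[0.11,0.012,-0.16],[0.11,0.012,-0.25],[0.11,0.012,-0.34],[0.11,0.012,-0.4],[0.11,0.012,-0.44],[0.11,0.012,-0.455],[0.11,0.012,-0.455]], "dr": [[0,0,0],[0,0,0],[0,0,0],[0,0,0],[0,0,0],[0,0,0],[0,0,0],[0,0,0]], "jaw": [0.5,0.5,0.5,0.5,0.5,0.5,0.5,0.5]}}

```text
time: 9.57
tool_pos: [0.5499, 0.1092, 0.0999]
tool_rot: [3.141, 0.003, -0.033]
contact_force: [0.9, 0.5, 0.9]
opening: 0.0461
grip_force: 0.0
```

Emit:
{"fn": "apply_moves", "kwargs": {"delta_pos": [[0,0,0],[0,0,0],[0,0,0],[0,0,0],[0,0,0],[0,0,0],[0,0,0],[0,0,0]], "dr": [[0,0,0],[0,0,0],[0,0,0],[0,0,0],[0,0,0],[0,0,0],[0,0,0],[0,0,0]], "jaw": [0,0,0,0,0,0,0,0], "force": 30}}

```text
time: 10.23
tool_pos: [0.5507, 0.109, 0.1021]
tool_rot: [3.139, -0.001, -0.031]
contact_force: [-0.6, -6.5, 2.2]
opening: 0.011
grip_force: 30.0
```

Emit:
{"fn": "apply_moves", "kwargs": {"delta_pos": [[0,0.005,0.018],[0,0.0125,0.0385],[0.001,0.0285,0.0755],[0.0015,0.0475,0.111],[0.002,0.07,0.145],[0.003,0.0945,0.1765],[0.004,0.1223,0.206],[0.004,0.1223,0.206]], "dr": [[0,0,0],[0,0,0],[0,0,0],[0,0,0],[0,0,0],[0,0,0],[0,0,0],[0,0,0]], "jaw": [0,0,0,0,0,0,0,0]}}

```text
time: 10.9
tool_pos: [0.5524, 0.158, 0.1871]
tool_rot: [3.137, -0.003, -0.03]
contact_force: [-4.8, -10.8, 13.8]
opening: 0.0109
grip_force: 30.0
```

Emit:
{"fn": "apply_moves", "kwargs": {"delta_pos": [[0.001,0.025,0.032],[0.002,0.058,0.056],[0.003,0.0925,0.078],[0.004,0.129,0.097],[0.005,0.167,0.112],[0.007,0.206,0.124],[0.008,0.247,0.132],[0.008,0.247,0.132]], "dr": [[0,0,0],[0,0,0],[0,0,0],[0,0,0],[0,0,0],[0,0,0],[0,0,0],[0,0,0]], "jaw": [0,0,0,0,0,0,0,0]}}

```text
time: 11.57
tool_pos: [0.556, 0.2598, 0.239]
tool_rot: [-3.141, -0.004, -0.03]
contact_force: [-1.3, -0.0, 9.8]
opening: 0.011
grip_force: 30.0
```

Emit:
{"fn": "apply_moves", "kwargs": {"delta_pos": [[0.001,0.04,0.01],[0.003,0.08,0.011],[0.004,0.121,0.009],[0.005,0.161,0.004],[0.007,0.201,-0.006],[0.008,0.24,-0.019],[0.009,0.276,-0.035],[0.009,0.284,-0.039]], "dr": [[0,0,0],[0,0,0],[0,0,0],[0,0,0],[0,0,0],[0,0,0],[0,0,0],[0,0,0]], "jaw": [0,0,0,0,0,0,0,0]}}

```text
time: 12.23
tool_pos: [0.5596, 0.3681, 0.2218]
tool_rot: [3.131, -0.001, -0.032]
contact_force: [-3.4, -33.7, 25.5]
opening: 0.0113
grip_force: 30.0
```

Emit:
{"fn": "apply_moves", "kwargs": {"delta_pos": [[0,-0.005,0.006],[0,-0.005,0.008],[0,-0.005,0.008],[0,-0.005,0.008],[0,-0.005,0.008],[0,-0.005,0.008]], "dr": [[0,0,0],[0,0,0],[0,0,0],[0,0,0],[0,0,0],[0,0,0]], "jaw": [0,0,0.24,0.24,0.24,0.24]}}

```text
time: 12.73
tool_pos: [0.5583, 0.3708, 0.2234]
tool_rot: [-3.141, 0.001, -0.03]
contact_force: [0.1, -0.3, -0.1]
opening: 0.0217
grip_force: 0.0
```

Emit:
{"fn": "apply_moves", "kwargs": {"delta_pos": [[0,0,0.03],[0,0,0.08],[0,0,0.15],[0,0,0.23],[0,0,0.32],[0,0,0.38],[0,0,0.38]], "dr": [[0,0,0],[0,0,0],[0,0,0],[0,0,0],[0,0,0],[0,0,0],[0,0,0]], "jaw": [0.24,0.24,0.24,0.24,0.24,0.24,0.24]}}

```text
time: 13.32
tool_pos: [0.5594, 0.371, 0.3828]
tool_rot: [-3.136, -0.009, -0.03]
contact_force: [-0.0, 0.1, 0.7]
opening: 0.0218
grip_force: 0.0
```

Emit:
{"fn": "apply_moves", "kwargs": {"delta_pos": [[-0.03,-0.1,0],[-0.06,-0.2,0],[-0.09,-0.3,0],[-0.13,-0.4,0],[-0.17,-0.5,0],[-0.2,-0.6,0],[-0.24,-0.7,0],[-0.26,-0.78,0]], "dr": [[0,0,0],[0,0,0],[0,0,0],[0,0,0],[0,0,0],[0,0,0],[0,0,0],[0,0,0]], "jaw": [0.9,0.9,0.9,0.9,0.9,0.9,0.9,0.9]}}

```text
time: 13.98
tool_pos: [0.4531, 0.0566, 0.3758]
tool_rot: [-3.141, 0.001, -0.03]
contact_force: [0.5, -0.9, 0.8]
opening: 0.0708
grip_force: 0.0
```

Emit:
{"fn": "apply_moves", "kwargs": {"delta_pos": [[-0.03,-0.1,0],[-0.06,-0.2,0],[-0.09,-0.3,0],[-0.13,-0.4,0],[-0.17,-0.5,0],[-0.2,-0.6,0],[-0.22,-0.7,0],[-0.22,-0.7,0]], "dr": [[0,0,0],[0,0,0],[0,0,0],[0,0,0],[0,0,0],[0,0,0],[0,0,0],[0,0,0]], "jaw": [0.9,0.9,0.9,0.9,0.9,0.9,0.9,0.9]}}

```text
time: 14.65
tool_pos: [0.3652, -0.2275, 0.375]
tool_rot: [3.14, 0.002, -0.037]
contact_force: [0.1, 0.7, 0.0]
opening: 0.0828
grip_force: 0.0
```

Run:
```python
from h import *
import pickle
st=telemetry.observe(); im=eyes.read_camera('wrist')[:,:,::-1].copy(); cv2.imwrite('pics/w4.png',im); pickle.dump(st,open('pics/w4.pkl','wb'))
t=eyes.read_camera('top')[:,:,::-1].copy(); cv2.imwrite('pics/t4.png',t)
cv2.imwrite('pics/m4.png',np.vstack([im, cv2.resize(t[120:255,60:370],(512,215))]))
print(st['tool_pos'])
```

```text
[ 0.3652 -0.2275  0.375 ]
```

View pics/m4.png

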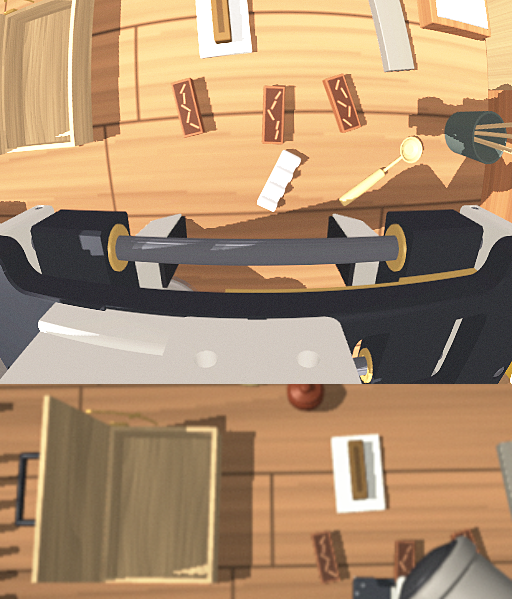

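The lid is fully open and the case is empty. In the wrist view the blocks are at about (188,107), (275,114) and (342,103), all flat.

```bash
cat > blk.py <<'E'
from h import *
import pickle
def blocks(n):
    st=pickle.load(open(f'pics/{n}.pkl','rb')); c=cam('wrist',st); im=cv2.imread(f'pics/{n}.png')
    h=cv2.cvtColor(im,cv2.COLOR_BGR2HSV).astype(int)
    m=((h[...,0]<=9)&(h[...,1]>120)&(h[...,2]<205)&(h[...,2]>60)).astype(np.uint8); m[205:]=0; m[:,395:]=0
    m=cv2.morphologyEx(m,cv2.MORPH_CLOSE,np.ones((9,9))); m=cv2.morphologyEx(m,cv2.MORPH_OPEN,np.ones((5,5)))
    for ct in blobs(m,300):
        r=rect(c,ct,.024)
        if r[1]<125 and r[1]>60: print(np.round(cv2.minAreaRect(ct)[0],1),r[0],np.round(r[1:],1))
    return c
E
python3 - <<'E'
from blk import *
c=blocks('w4'); im=cv2.imread('pics/w4.png'); h=cv2.cvtColor(im,cv2.COLOR_BGR2HSV)
for p in [(188,107),(180,95),(275,90),(262,108),(342,103),(220,110),(310,110)]: print(p,h[p[1],p[0]])
E
```

```text
[274.  114.5] [ 0.4289 -0.2593] [93.  31.5 -4.9]
[189.3 107.9] [ 0.4481 -0.1143] [95.9 38.7 10.6]
[344.  102.3] [ 0.449  -0.3832] [91.3 31.9 18.6]
(188, 107) [  8 151 154]
(180, 95) [  8 129 164]
(275, 90) [  8 140 157]
(262, 108) [ 17 108 248]
(342, 103) [ 20 100 255]
(220, 110) [ 19 106 252]
(310, 110) [ 13 132 207]
```

Emit:
{"fn": "apply_moves", "kwargs": {"delta_pos": [[0.04,0.06,-0.1],[0.1,0.12,-0.2],[0.15,0.18,-0.3],[0.2,0.25,-0.4],[0.205,0.281,-0.5],[0.205,0.281,-0.6],[0.205,0.281,-0.7],[0.205,0.281,-0.75]], "dr": [[0,0,0.1],[0,0,0.2],[0,0,0.3],[0,0,0.4],[0,0,0.44],[0,0,0.44],[0,0,0.44],[0,0,0.44]], "jaw": [0.9,0.9,0.9,0.9,0.9,0.9,0.9,0.9]}}

```text
time: 15.42
tool_pos: [0.449, -0.1072, 0.0838]
tool_rot: [3.142, -0.001, 0.193]
contact_force: [0.6, -0.0, -1.4]
opening: 0.0826
grip_force: 0.0
```

Run:
```python
from blk import *
st=telemetry.observe(); im=eyes.read_camera('wrist')[:,:,::-1].copy(); cv2.imwrite('pics/w5.png',im); pickle.dump(st,open('pics/w5.pkl','wb'))
print(st['tool_pos'],st['tool_rot']); blocks('w5')
```

```text
[ 0.449  -0.1072  0.0838] [ 3.1415 -0.0013  0.1927]
```

Emit:
{"fn": "apply_moves", "kwargs": {"delta_pos": [[0,0,-0.03],[0,0,-0.08],[0,0,-0.12],[0,0,-0.15],[0,0,-0.17],[0,0,-0.17]], "dr": [[0,0,0],[0,0,0],[0,0,0],[0,0,0],[0,0,0],[0,0,0]], "jaw": [0.9,0.9,0.9,0.9,0.9,0.9]}}

```text
time: 15.97
tool_pos: [0.4483, -0.1091, 0.0169]
tool_rot: [-3.14, 0.001, 0.19]
contact_force: [0.1, 0.1, -0.6]
opening: 0.0826
grip_force: 0.0
```

Emit:
{"fn": "apply_moves", "kwargs": {"delta_pos": [[0,0,0],[0,0,0],[0,0,0],[0,0,0],[0,0,0],[0,0,0],[0,0,0],[0,0,0]], "dr": [[0,0,0],[0,0,0],[0,0,0],[0,0,0],[0,0,0],[0,0,0],[0,0,0],[0,0,0]], "jaw": [0.2,0.2,0.2,0.2,0.2,0.2,0.2,0.2], "force": 25}}

```text
time: 16.63
tool_pos: [0.4487, -0.1105, 0.0173]
tool_rot: [3.141, -0.0, 0.189]
contact_force: [0.8, -0.2, 1.7]
opening: 0.0357
grip_force: 25.0
```

Emit:
{"fn": "apply_moves", "kwargs": {"delta_pos": [[0,0,0],[0,0,0],[0,0,0],[0,0,0],[0,0,0.02],[0,0,0.05]], "dr": [[0,0,0],[0,0,0],[0,0,0],[0,0,0],[0,0,0],[0,0,0]], "jaw": [0.2,0.2,0.2,0.2,0.2,0.2]}}

```text
time: 17.13
tool_pos: [0.4477, -0.11, 0.0368]
tool_rot: [-3.14, 0.002, 0.189]
contact_force: [0.1, 0.2, -1.5]
opening: 0.0358
grip_force: 25.0
```

Emit:
{"fn": "apply_moves", "kwargs": {"delta_pos": [[0,0,-0.02],[0,0,-0.04],[0,0,-0.05],[0,0,-0.05],[0,0,-0.05],[0,0,-0.05],[0,0,-0.065],[0,0,-0.08]], "dr": [[0,0,0],[0,0,0],[0,0,0],[0,0,0],[0,0,0],[0,0,0],[0,0,0],[0,0,0]], "jaw": [0.2,0.2,0.2,0.5,0.5,0.5,0.5,0.5]}}

```text
time: 17.8
tool_pos: [0.4487, -0.1105, 0.0047]
tool_rot: [3.141, -0.0, 0.189]
contact_force: [-0.2, 0.4, -0.2]
opening: 0.0459
grip_force: 0.0
```

Emit:
{"fn": "apply_moves", "kwargs": {"delta_pos": [[0,0,0],[0,0,0],[0,0,0],[0,0,0],[0,0,0],[0,0,0.02],[0,0,0.06],[0,0,0.12]], "dr": [[0,0,0],[0,0,0],[0,0,0],[0,0,0],[0,0,0],[0,0,0],[0,0,0],[0,0,0]], "jaw": [0.2,0.2,0.2,0.2,0.2,0.2,0.2,0.2]}}

```text
time: 18.47
tool_pos: [0.4474, -0.11, 0.053]
tool_rot: [-3.14, 0.003, 0.189]
contact_force: [-0.2, -0.3, -1.3]
opening: 0.0358
grip_force: 25.0
```

Emit:
{"fn": "apply_moves", "kwargs": {"delta_pos": [[0,0,0.1],[0,0,0.2],[0.03,0.03,0.27],[0.06,0.07,0.27],[0.09,0.11,0.27],[0.12,0.15,0.27],[0.15,0.2,0.27],[0.15,0.2,0.27]], "dr": [[0,0,0.1],[0,0,0.25],[0,0,0.45],[0,0,0.65],[0,0,0.85],[0,0,1],[0,0,1],[0,0,1]], "jaw": [0.2,0.2,0.2,0.2,0.2,0.2,0.2,0.2]}}

```text
time: 19.13
tool_pos: [0.5101, -0.0278, 0.162]
tool_rot: [3.141, -0.002, 0.691]
contact_force: [-1.0, 0.2, -1.5]
opening: 0.0357
grip_force: 25.0
```

Emit:
{"fn": "apply_moves", "kwargs": {"delta_pos": [[0.03,0.05,0],[0.06,0.1,0],[0.09,0.15,0],[0.12,0.2,0],[0.15,0.25,0],[0.15,0.25,0],[0.15,0.25,0]], "dr": [[0,0,0.2],[0,0,0.4],[0,0,0.6],[0,0,0.8],[0,0,1],[0,0,1],[0,0,1]], "jaw": [0.2,0.2,0.2,0.2,0.2,0.2,0.2]}}

```text
time: 19.72
tool_pos: [0.5684, 0.07, 0.1613]
tool_rot: [-3.141, 0.0, 1.189]
contact_force: [-0.3, 0.9, -1.2]
opening: 0.0359
grip_force: 25.0
```

Emit:
{"fn": "apply_moves", "kwargs": {"delta_pos": [[0.03,0.05,0],[0.06,0.1,0],[0.09,0.15,0],[0.12,0.2,0],[0.15,0.24,0],[0.15,0.24,0],[0.15,0.24,0],[0.15,0.24,0]], "dr": [[0,0,0.2],[0,0,0.4],[0,0,0.6],[0,0,0.7],[0,0,0.7],[0,0,0.7],[0,0,0.7],[0,0,0.7]], "jaw": [0.2,0.2,0.2,0.2,0.2,0.2,0.2,0.2]}}

```text
time: 20.38
tool_pos: [0.628, 0.1641, 0.1612]
tool_rot: [-3.141, 0.001, 1.537]
contact_force: [0.6, 0.0, -0.8]
opening: 0.0357
grip_force: 25.0
```

Emit:
{"fn": "apply_moves", "kwargs": {"delta_pos": [[0,0,-0.07],[0,0,-0.15],[0,0,-0.23],[0,0,-0.3],[0,0,-0.34],[0,0,-0.355],[0,0,-0.362],[0,0,-0.362]], "dr": [[0,0,0],[0,0,0],[0,0,0],[0,0,0],[0,0,0],[0,0,0],[0,0,0],[0,0,0]], "jaw": [0.2,0.2,0.2,0.2,0.2,0.2,0.2,0.2]}}

```text
time: 21.05
tool_pos: [0.6289, 0.1648, 0.017]
tool_rot: [3.141, 0.0, 1.538]
contact_force: [-0.1, -1.0, -0.9]
opening: 0.0361
grip_force: 25.0
```

Emit:
{"fn": "apply_moves", "kwargs": {"delta_pos": [[0,0,-0.004],[0,0,-0.006],[0,0,-0.008],[0,0,-0.008]], "dr": [[0,0,0],[0,0,0],[0,0,0],[0,0,0]], "jaw": [0.2,0.2,0.2,0.2]}}

```text
time: 21.38
tool_pos: [0.6289, 0.1656, 0.0139]
tool_rot: [3.14, -0.0, 1.539]
contact_force: [0.5, -0.6, -1.3]
opening: 0.0361
grip_force: 25.0
```

Emit:
{"fn": "apply_moves", "kwargs": {"delta_pos": [[0,0,0],[0,0,0],[0,0,0],[0,0,0.06],[0,0,0.14],[0,0,0.24],[0,0,0.34],[0,0,0.44]], "dr": [[0,0,0],[0,0,0],[0,0,0],[0,0,0],[0,0,0],[0,0,0],[0,0,0],[0,0,0]], "jaw": [0.55,0.55,0.55,0.55,0.55,0.55,0.55,0.55]}}

```text
time: 22.05
tool_pos: [0.6283, 0.1656, 0.1911]
tool_rot: [-3.142, 0.0, 1.539]
contact_force: [1.3, 0.1, -0.1]
opening: 0.0504
grip_force: 0.0
```

Emit:
{"fn": "apply_moves", "kwargs": {"delta_pos": [[-0.04,-0.06,0.1],[-0.08,-0.12,0.2],[-0.12,-0.18,0.26],[-0.16,-0.24,0.26],[-0.2,-0.3,0.26],[-0.24,-0.36,0.26],[-0.26,-0.42,0.26],[-0.26,-0.42,0.26]], "dr": [[0,0,-0.2],[0,0,-0.4],[0,0,-0.6],[0,0,-0.8],[0,0,-1],[0,0,-1],[0,0,-1],[0,0,-1]], "jaw": [0.9,0.9,0.9,0.9,0.9,0.9,0.9,0.9]}}

```text
time: 22.72
tool_pos: [0.5232, -0.0058, 0.294]
tool_rot: [3.14, 0.001, 1.035]
contact_force: [0.1, 1.0, 1.1]
opening: 0.0826
grip_force: 0.0
```

Emit:
{"fn": "apply_moves", "kwargs": {"delta_pos": [[-0.04,-0.06,0],[-0.08,-0.12,0],[-0.12,-0.18,0],[-0.16,-0.24,0],[-0.2,-0.3,0],[-0.24,-0.36,0],[-0.26,-0.42,0],[-0.26,-0.42,0]], "dr": [[0,0,-0.2],[0,0,-0.4],[0,0,-0.6],[0,0,-0.8],[0,0,-1],[0,0,-1],[0,0,-1],[0,0,-1]], "jaw": [0.9,0.9,0.9,0.9,0.9,0.9,0.9,0.9]}}

```text
time: 23.38
tool_pos: [0.4197, -0.1734, 0.2934]
tool_rot: [3.14, 0.001, 0.535]
contact_force: [0.9, -0.3, -0.5]
opening: 0.0825
grip_force: 0.0
```

Emit:
{"fn": "apply_moves", "kwargs": {"delta_pos": [[-0.04,-0.06,0],[-0.08,-0.12,0],[-0.12,-0.18,0],[-0.12,-0.2,0],[-0.12,-0.2,0],[-0.12,-0.2,0],[-0.12,-0.2,0],[-0.12,-0.2,0]], "dr": [[0,0,-0.2],[0,0,-0.4],[0,0,-0.6],[0,0,-0.8],[0,0,-1],[0,0,-1.0],[0,0,-1],[0,0,-1]], "jaw": [0.9,0.9,0.9,0.9,0.9,0.9,0.9,0.9]}}

```text
time: 24.05
tool_pos: [0.3731, -0.2498, 0.2932]
tool_rot: [-3.142, -0.0, 0.043]
contact_force: [-0.0, 0.3, 0.3]
opening: 0.0827
grip_force: 0.0
```

Run:
```python
from blk import *
st=telemetry.observe(); im=eyes.read_camera('wrist')[:,:,::-1].copy(); cv2.imwrite('pics/w6.png',im); pickle.dump(st,open('pics/w6.pkl','wb'))
t=eyes.read_camera('top')[:,:,::-1].copy(); cv2.imwrite('pics/t6.png',t)
cv2.imwrite('pics/m6.png',np.vstack([im[:240], cv2.resize(t[120:270,60:370],(512,248))]))
print(st['tool_pos'],st['tool_rot']); blocks('w6')
```

```text
[ 0.3731 -0.2498  0.2932] [-3.1415 -0.0002  0.0427]
[266.2 121.5] [ 0.4289 -0.2606] [93.6 33.7 -3.3]
[346.8 113.8] [ 0.4481 -0.3795] [93.6 41.1 18.7]
[25.7 19.4] [0.6294 0.1831] [83.1 42.9 87.9]
```

View pics/m6.png

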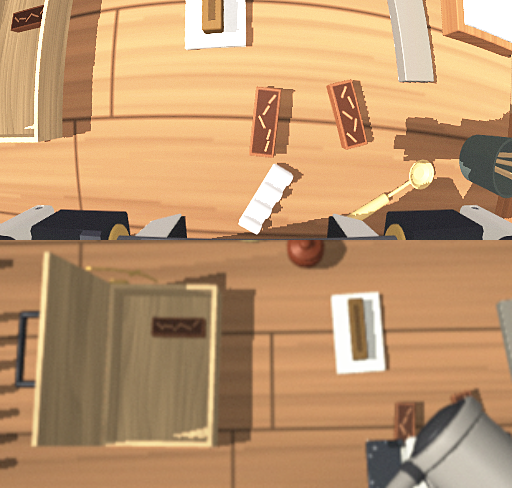

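Block A lies flat in the case. B is at wrist pixel (266,121) and C at (347,114), neither disturbed. Now B.

Emit:
{"fn": "apply_moves", "kwargs": {"delta_pos": [[0.05,-0.01,-0.1],[0.1,-0.025,-0.2],[0.14,-0.025,-0.3],[0.14,-0.025,-0.4],[0.14,-0.025,-0.5],[0.14,-0.025,-0.6],[0.14,-0.025,-0.66],[0.14,-0.025,-0.7]], "dr": [[0,0,-0.1],[0,0,-0.22],[0,0,-0.22],[0,0,-0.22],[0,0,-0.22],[0,0,-0.22],[0,0,-0.22],[0,0,-0.22]], "jaw": [0.9,0.9,0.9,0.9,0.9,0.9,0.9,0.9]}}

```text
time: 24.82
tool_pos: [0.4273, -0.2586, 0.0098]
tool_rot: [-3.139, 0.004, -0.069]
contact_force: [-0.1, 0.5, -0.9]
opening: 0.0827
grip_force: 0.0
```

Emit:
{"fn": "apply_moves", "kwargs": {"delta_pos": [[0,0,-0.01],[0,0,-0.019],[0,0,-0.019],[0,0,-0.019]], "dr": [[0,0,0],[0,0,0],[0,0,0],[0,0,0]], "jaw": [0.9,0.9,0.9,0.9]}}

```text
time: 25.15
tool_pos: [0.4295, -0.2609, 0.0068]
tool_rot: [3.14, -0.002, -0.071]
contact_force: [0.1, -0.8, 0.4]
opening: 0.0826
grip_force: 0.0
```

Emit:
{"fn": "apply_moves", "kwargs": {"delta_pos": [[0,0,-0.004],[0,0,-0.004],[0,0,-0.004],[0,0,-0.004],[0,0,-0.004],[0,0,-0.004],[0,0,-0.004],[0,0,-0.004]], "dr": [[0,0,0],[0,0,0],[0,0,0],[0,0,0],[0,0,0],[0,0,0],[0,0,0],[0,0,0]], "jaw": [0.2,0.2,0.2,0.2,0.2,0.2,0.2,0.2], "force": 25}}

```text
time: 25.82
tool_pos: [0.4287, -0.2604, 0.004]
tool_rot: [3.142, 0.0, -0.071]
contact_force: [0.2, -0.3, 1.0]
opening: 0.0359
grip_force: 25.0
```

Emit:
{"fn": "apply_moves", "kwargs": {"delta_pos": [[0,0,0],[0,0,0],[0,0,0.02],[0,0,0.06],[0,0,0.12],[0,0,0.12]], "dr": [[0,0,0],[0,0,0],[0,0,0],[0,0,0],[0,0,0],[0,0,0]], "jaw": [0.2,0.2,0.2,0.2,0.2,0.2]}}

```text
time: 26.32
tool_pos: [0.4305, -0.2619, 0.0558]
tool_rot: [3.138, -0.005, -0.071]
contact_force: [1.8, -1.0, -0.7]
opening: 0.0357
grip_force: 25.0
```

Emit:
{"fn": "apply_moves", "kwargs": {"delta_pos": [[0,0,0.1],[0,0.03,0.2],[0.02,0.08,0.27],[0.04,0.13,0.27],[0.06,0.2,0.27],[0.08,0.27,0.27],[0.1,0.35,0.27],[0.1,0.38,0.27]], "dr": [[0,0,0.1],[0,0,0.25],[0,0,0.45],[0,0,0.65],[0,0,0.85],[0,0,1],[0,0,1],[0,0,1]], "jaw": [0.2,0.2,0.2,0.2,0.2,0.2,0.2,0.2]}}

```text
time: 26.98
tool_pos: [0.469, -0.1052, 0.1599]
tool_rot: [-3.141, -0.001, 0.431]
contact_force: [0.0, 0.2, -1.2]
opening: 0.0363
grip_force: 25.0
```

Emit:
{"fn": "apply_moves", "kwargs": {"delta_pos": [[0.02,0.07,0],[0.04,0.14,0],[0.06,0.21,0],[0.08,0.28,0],[0.1,0.35,0],[0.1,0.38,0],[0.1,0.38,0]], "dr": [[0,0,0.2],[0,0,0.4],[0,0,0.6],[0,0,0.8],[0,0,1],[0,0,1],[0,0,1]], "jaw": [0.2,0.2,0.2,0.2,0.2,0.2,0.2]}}

```text
time: 27.57
tool_pos: [0.5083, 0.0456, 0.1597]
tool_rot: [-3.141, 0.0, 0.93]
contact_force: [0.5, -1.1, -0.2]
opening: 0.0355
grip_force: 25.0
```

Emit:
{"fn": "apply_moves", "kwargs": {"delta_pos": [[0.03,0.07,0],[0.06,0.14,0],[0.09,0.21,0],[0.095,0.28,0],[0.095,0.318,0],[0.095,0.318,0],[0.095,0.318,0],[0.095,0.318,0]], "dr": [[0,0,0.2],[0,0,0.4],[0,0,0.6],[0,0,0.8],[0,0,1],[0,0,1],[0,0,1],[0,0,1]], "jaw": [0.2,0.2,0.2,0.2,0.2,0.2,0.2,0.2]}}

```text
time: 28.23
tool_pos: [0.5465, 0.1692, 0.1598]
tool_rot: [-3.141, 0.001, 1.425]
contact_force: [-1.0, 0.6, -0.7]
opening: 0.0356
grip_force: 25.0
```

Emit:
{"fn": "apply_moves", "kwargs": {"delta_pos": [[0,0,0],[0,0,0],[0,0,0],[0,0,0]], "dr": [[0,0,0.22],[0,0,0.22],[0,0,0.22],[0,0,0.22]], "jaw": [0.2,0.2,0.2,0.2]}}

```text
time: 28.57
tool_pos: [0.5467, 0.1698, 0.1601]
tool_rot: [3.141, 0.0, 1.534]
contact_force: [0.5, 1.0, -1.2]
opening: 0.036
grip_force: 25.0
```

Emit:
{"fn": "apply_moves", "kwargs": {"delta_pos": [[0,0,-0.07],[0,0,-0.15],[0,0,-0.23],[0,0,-0.3],[0,0,-0.34],[0,0,-0.355],[0,0,-0.36],[0,0,-0.36]], "dr": [[0,0,0],[0,0,0],[0,0,0],[0,0,0],[0,0,0],[0,0,0],[0,0,0],[0,0,0]], "jaw": [0.2,0.2,0.2,0.2,0.2,0.2,0.2,0.2]}}

```text
time: 29.23
tool_pos: [0.5471, 0.1706, 0.0164]
tool_rot: [3.141, -0.0, 1.538]
contact_force: [0.7, 1.0, -0.7]
opening: 0.0357
grip_force: 25.0
```

Emit:
{"fn": "apply_moves", "kwargs": {"delta_pos": [[0,0,-0.004],[0,0,-0.006],[0,0,-0.007],[0,0,-0.007]], "dr": [[0,0,0],[0,0,0],[0,0,0],[0,0,0]], "jaw": [0.2,0.2,0.2,0.2]}}

```text
time: 29.57
tool_pos: [0.547, 0.1708, 0.0139]
tool_rot: [3.14, -0.0, 1.539]
contact_force: [-0.6, -0.2, -1.2]
opening: 0.0356
grip_force: 25.0
```

Emit:
{"fn": "apply_moves", "kwargs": {"delta_pos": [[0,0,0],[0,0,0],[0,0,0],[0,0,0.06],[0,0,0.14],[0,0,0.24],[0,0,0.34],[0,0,0.44]], "dr": [[0,0,0],[0,0,0],[0,0,0],[0,0,0],[0,0,0],[0,0,0],[0,0,0],[0,0,0]], "jaw": [0.55,0.55,0.55,0.55,0.55,0.55,0.55,0.55]}}

```text
time: 30.23
tool_pos: [0.5462, 0.1707, 0.1911]
tool_rot: [-3.141, 0.0, 1.539]
contact_force: [2.1, 0.6, -0.6]
opening: 0.0506
grip_force: 0.0
```

Emit:
{"fn": "apply_moves", "kwargs": {"delta_pos": [[-0.02,-0.06,0.1],[-0.04,-0.12,0.2],[-0.06,-0.2,0.26],[-0.08,-0.28,0.26],[-0.1,-0.36,0.26],[-0.12,-0.44,0.26],[-0.13,-0.5,0.26],[-0.13,-0.5,0.26]], "dr": [[0,0,-0.2],[0,0,-0.4],[0,0,-0.6],[0,0,-0.8],[0,0,-0.8],[0,0,-0.8],[0,0,-0.8],[0,0,-0.8]], "jaw": [0.9,0.9,0.9,0.9,0.9,0.9,0.9,0.9]}}

```text
time: 30.9
tool_pos: [0.4939, -0.033, 0.2936]
tool_rot: [3.141, 0.002, 1.135]
contact_force: [0.3, -1.0, -0.1]
opening: 0.0826
grip_force: 0.0
```

Emit:
{"fn": "apply_moves", "kwargs": {"delta_pos": [[-0.02,-0.06,0],[-0.04,-0.12,0],[-0.06,-0.2,0],[-0.08,-0.28,0],[-0.1,-0.36,0],[-0.12,-0.44,0],[-0.13,-0.46,0],[-0.13,-0.46,0]], "dr": [[0,0,-0.2],[0,0,-0.4],[0,0,-0.6],[0,0,-0.8],[0,0,-0.8],[0,0,-0.8],[0,0,-0.8],[0,0,-0.8]], "jaw": [0.9,0.9,0.9,0.9,0.9,0.9,0.9,0.9]}}

```text
time: 31.57
tool_pos: [0.4421, -0.2147, 0.293]
tool_rot: [-3.141, 0.0, 0.736]
contact_force: [0.8, 0.6, -0.1]
opening: 0.0825
grip_force: 0.0
```

Emit:
{"fn": "apply_moves", "kwargs": {"delta_pos": [[-0.02,-0.06,0],[-0.04,-0.12,0],[-0.06,-0.2,0],[-0.08,-0.28,0],[-0.1,-0.36,0],[-0.12,-0.37,0],[-0.13,-0.37,0],[-0.13,-0.37,0]], "dr": [[0,0,-0.2],[0,0,-0.4],[0,0,-0.6],[0,0,-0.8],[0,0,-0.8],[0,0,-0.8],[0,0,-0.8],[0,0,-0.8]], "jaw": [0.9,0.9,0.9,0.9,0.9,0.9,0.9,0.9]}}

```text
time: 32.23
tool_pos: [0.3907, -0.3597, 0.2931]
tool_rot: [-3.14, -0.0, 0.339]
contact_force: [-0.7, 0.1, 0.3]
opening: 0.0827
grip_force: 0.0
```

Run:
```python
from blk import *
st=telemetry.observe(); im=eyes.read_camera('wrist')[:,:,::-1].copy(); cv2.imwrite('pics/w7.png',im); pickle.dump(st,open('pics/w7.pkl','wb'))
t=eyes.read_camera('top')[:,:,::-1].copy(); cv2.imwrite('pics/t7.png',t)
cv2.imwrite('pics/m7.png',np.vstack([im[:240], cv2.resize(t[120:270,60:370],(512,248))]))
print(st['tool_pos'],st['tool_rot']); blocks('w7')
```

```text
[ 0.3907 -0.3597  0.2931] [-3.1404 -0.0002  0.3393]
[284.8 127.1] [ 0.4487 -0.3816] [98.9 36.8 18.7]
```

View pics/m7.png

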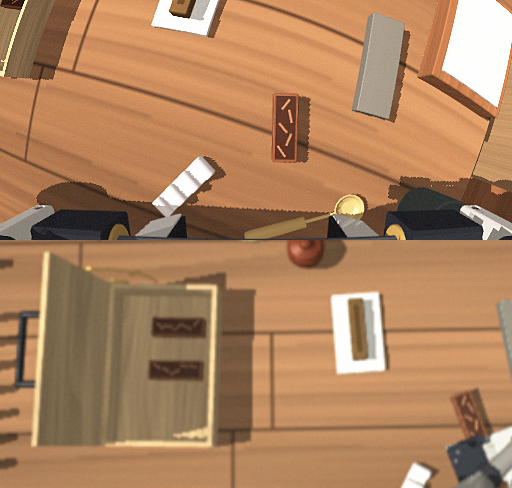

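Two blocks lie side by side in the case. C is at wrist pixel (285,127), undisturbed. Now C.

Emit:
{"fn": "apply_moves", "kwargs": {"delta_pos": [[0.05,-0.02,-0.1],[0.1,-0.05,-0.2],[0.145,-0.054,-0.3],[0.145,-0.054,-0.4],[0.145,-0.054,-0.5],[0.145,-0.054,-0.6],[0.145,-0.054,-0.66],[0.145,-0.054,-0.7]], "dr": [[0,0,-0.03],[0,0,-0.03],[0,0,-0.03],[0,0,-0.03],[0,0,-0.03],[0,0,-0.03],[0,0,-0.03],[0,0,-0.03]], "jaw": [0.9,0.9,0.9,0.9,0.9,0.9,0.9,0.9]}}

```text
time: 33.0
tool_pos: [0.4481, -0.3794, 0.0094]
tool_rot: [-3.136, 0.002, 0.326]
contact_force: [-0.4, -0.2, 0.1]
opening: 0.0828
grip_force: 0.0
```

Emit:
{"fn": "apply_moves", "kwargs": {"delta_pos": [[0,0,-0.01],[0,0,-0.022],[0,0,-0.022],[0,0,-0.022]], "dr": [[0,0,0],[0,0,0],[0,0,0],[0,0,0]], "jaw": [0.9,0.9,0.9,0.9]}}

```text
time: 33.33
tool_pos: [0.4497, -0.3832, 0.0059]
tool_rot: [3.139, -0.001, 0.324]
contact_force: [0.5, 0.0, 1.1]
opening: 0.0824
grip_force: 0.0
```

Emit:
{"fn": "apply_moves", "kwargs": {"delta_pos": [[0,0,0],[0,0,0],[0,0,0],[0,0,0],[0,0,0],[0,0,0],[0,0,0],[0,0,0]], "dr": [[0,0,0],[0,0,0],[0,0,0],[0,0,0],[0,0,0],[0,0,0],[0,0,0],[0,0,0]], "jaw": [0.2,0.2,0.2,0.2,0.2,0.2,0.2,0.2], "force": 25}}

```text
time: 34.0
tool_pos: [0.4486, -0.3828, 0.0044]
tool_rot: [-3.142, 0.0, 0.324]
contact_force: [-0.1, -0.4, 0.7]
opening: 0.0358
grip_force: 25.0
```

Emit:
{"fn": "apply_moves", "kwargs": {"delta_pos": [[0,0,0],[0,0,0],[0,0,0.02],[0,0,0.06],[0,0,0.12],[0,0,0.12]], "dr": [[0,0,0],[0,0,0],[0,0,0],[0,0,0],[0,0,0],[0,0,0]], "jaw": [0.2,0.2,0.2,0.2,0.2,0.2]}}

```text
time: 34.5
tool_pos: [0.4505, -0.3847, 0.0569]
tool_rot: [3.135, -0.003, 0.324]
contact_force: [1.6, -0.8, -0.6]
opening: 0.0358
grip_force: 25.0
```

Emit:
{"fn": "apply_moves", "kwargs": {"delta_pos": [[0,0,0.1],[0,0.03,0.2],[0,0.08,0.27],[0.01,0.15,0.27],[0.01,0.24,0.27],[0.02,0.33,0.27],[0.02,0.42,0.27],[0.02,0.45,0.27]], "dr": [[0,0,0.1],[0,0,0.25],[0,0,0.4],[0,0,0.55],[0,0,0.7],[0,0,0.81],[0,0,0.81],[0,0,0.81]], "jaw": [0.2,0.2,0.2,0.2,0.2,0.2,0.2,0.2]}}

```text
time: 35.17
tool_pos: [0.4559, -0.1985, 0.1605]
tool_rot: [-3.139, -0.001, 0.731]
contact_force: [0.6, 0.5, -0.4]
opening: 0.0361
grip_force: 25.0
```

Emit:
{"fn": "apply_moves", "kwargs": {"delta_pos": [[0,0.07,0],[0,0.15,0],[0,0.24,0],[0.01,0.33,0],[0.01,0.42,0],[0.015,0.5,0],[0.015,0.5,0]], "dr": [[0,0,0.15],[0,0,0.3],[0,0,0.45],[0,0,0.6],[0,0,0.75],[0,0,0.81],[0,0,0.81]], "jaw": [0.2,0.2,0.2,0.2,0.2,0.2,0.2]}}

```text
time: 35.75
tool_pos: [0.4623, 0.0016, 0.1606]
tool_rot: [-3.141, -0.001, 1.139]
contact_force: [-1.5, -0.4, -1.2]
opening: 0.036
grip_force: 25.0
```

Emit:
{"fn": "apply_moves", "kwargs": {"delta_pos": [[0,0.07,0],[0,0.15,0],[0,0.24,0],[0.01,0.33,0],[0.013,0.41,0],[0.013,0.437,0],[0.013,0.437,0],[0.013,0.437,0]], "dr": [[0,0,0.15],[0,0,0.3],[0,0,0.45],[0,0,0.6],[0,0,0.75],[0,0,0.81],[0,0,0.81],[0,0,0.81]], "jaw": [0.2,0.2,0.2,0.2,0.2,0.2,0.2,0.2]}}

```text
time: 36.42
tool_pos: [0.4678, 0.1714, 0.1602]
tool_rot: [-3.141, 0.001, 1.539]
contact_force: [0.0, -0.6, -0.8]
opening: 0.0362
grip_force: 25.0
```

Emit:
{"fn": "apply_moves", "kwargs": {"delta_pos": [[0,0,0],[0,0,0],[0,0,0]], "dr": [[0,0,0],[0,0,0],[0,0,0]], "jaw": [0.2,0.2,0.2]}}

```text
time: 36.67
tool_pos: [0.468, 0.1706, 0.1605]
tool_rot: [3.141, 0.0, 1.536]
contact_force: [0.3, 0.3, -1.2]
opening: 0.0359
grip_force: 25.0
```

Emit:
{"fn": "apply_moves", "kwargs": {"delta_pos": [[0,0,-0.07],[0,0,-0.15],[0,0,-0.23],[0,0,-0.3],[0,0,-0.34],[0,0,-0.355],[0,0,-0.36],[0,0,-0.36]], "dr": [[0,0,0],[0,0,0],[0,0,0],[0,0,0],[0,0,0],[0,0,0],[0,0,0],[0,0,0]], "jaw": [0.2,0.2,0.2,0.2,0.2,0.2,0.2,0.2]}}

```text
time: 37.33
tool_pos: [0.4683, 0.1716, 0.0168]
tool_rot: [3.141, -0.0, 1.538]
contact_force: [0.1, -0.4, 0.5]
opening: 0.0359
grip_force: 25.0
```

Emit:
{"fn": "apply_moves", "kwargs": {"delta_pos": [[0,0,-0.004],[0,0,-0.006],[0,0,-0.008],[0,0,-0.008]], "dr": [[0,0,0],[0,0,0],[0,0,0],[0,0,0]], "jaw": [0.2,0.2,0.2,0.2]}}

```text
time: 37.67
tool_pos: [0.4682, 0.172, 0.0138]
tool_rot: [3.14, -0.0, 1.539]
contact_force: [-0.3, -0.8, -0.6]
opening: 0.036
grip_force: 25.0
```

Emit:
{"fn": "apply_moves", "kwargs": {"delta_pos": [[0,0,0],[0,0,0],[0,0,0],[0,0,0.06],[0,0,0.15],[0,0,0.25],[0,0,0.35],[0,0,0.45]], "dr": [[0,0,0],[0,0,0],[0,0,0],[0,0,0],[0,0,0],[0,0,0],[0,0,0],[0,0,0]], "jaw": [0.55,0.55,0.55,0.55,0.55,0.55,0.55,0.55]}}

```text
time: 38.33
tool_pos: [0.4673, 0.1719, 0.1952]
tool_rot: [-3.141, 0.0, 1.539]
contact_force: [1.8, -0.2, -1.1]
opening: 0.0504
grip_force: 0.0
```

Emit:
{"fn": "apply_moves", "kwargs": {"delta_pos": [[0,0,0.1],[0,0,0.2],[0,0,0.3],[0,0,0.4],[0,0,0.47],[0,0,0.47],[0,0,0.47],[0,0,0.47]], "dr": [[0,0,-0.15],[0,0,-0.3],[0,0,-0.5],[0,0,-0.7],[0,0,-0.9],[0,0,-1],[0,0,-1],[0,0,-1]], "jaw": [0.55,0.55,0.55,0.55,0.55,0.55,0.55,0.55]}}

```text
time: 39.0
tool_pos: [0.4675, 0.1719, 0.3807]
tool_rot: [-3.141, 0.001, 1.041]
contact_force: [0.5, 0.3, -0.6]
opening: 0.0503
grip_force: 0.0
```

Emit:
{"fn": "apply_moves", "kwargs": {"delta_pos": [[0,-0.05,0],[0,-0.1,0],[-0.05,-0.2,0],[-0.05,-0.25,0],[-0.05,-0.25,0],[-0.05,-0.25,0],[-0.05,-0.25,0]], "dr": [[0,0,-0.2],[0,0,-0.4],[0,0,-0.6],[0,0,-0.8],[0,0,-1],[0,0,-1],[0,0,-1]], "jaw": [0.3,0.3,0.3,0.3,0.3,0.3,0.3]}}

```text
time: 39.58
tool_pos: [0.4475, 0.0719, 0.3802]
tool_rot: [-3.14, 0.002, 0.542]
contact_force: [0.6, 0.8, 0.6]
opening: 0.0276
grip_force: 0.0
```

Emit:
{"fn": "apply_moves", "kwargs": {"delta_pos": [[0,0,0],[0,0,0],[0,0,0],[0,0,0],[0,0,0],[0,0,0],[0,0,0],[0,0,0]], "dr": [[0,0,-0.2],[0,0,-0.4],[0,0,-0.6],[0,0,-0.8],[0,0,-1],[0,0,-1],[0,0,-1],[0,0,-1]], "jaw": [0.3,0.3,0.3,0.3,0.3,0.3,0.3,0.3]}}

```text
time: 40.25
tool_pos: [0.4478, 0.0724, 0.3808]
tool_rot: [-3.142, 0.001, 0.044]
contact_force: [0.3, -0.2, -0.3]
opening: 0.0275
grip_force: 0.0
```

Run:
```python
from blk import *
st=telemetry.observe(); im=eyes.read_camera('wrist')[:,:,::-1].copy(); cv2.imwrite('pics/w8.png',im); pickle.dump(st,open('pics/w8.pkl','wb'))
t=eyes.read_camera('side')[:,:,::-1].copy(); cv2.imwrite('pics/s8.png',t)
cv2.imwrite('pics/m8.png',np.vstack([im[:240], cv2.resize(t[150:340,80:400],(512,304))]))
print(st['tool_pos'],st['tool_rot'])
```

```text
[0.4478 0.0724 0.3808] [-3.1416  0.0009  0.0441]
```

View pics/m8.png

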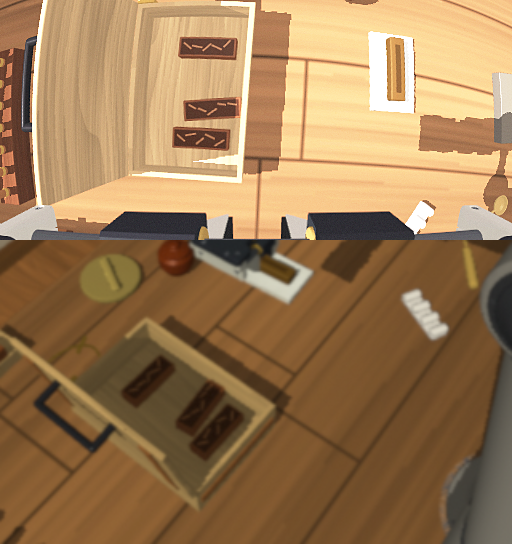

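All three blocks are in the case, at wrist pixels (208,48), (213,108) and (201,139). The middle one was knocked closer to the nearest one, so I'll check that it lies flat.

Run:
```python
from blk import *
st=pickle.load(open('pics/w8.pkl','rb')); c=cam('wrist',st); im=cv2.imread('pics/w8.png')
h=cv2.cvtColor(im,cv2.COLOR_BGR2HSV).astype(int)
m=((h[...,2]<150)&(h[...,0]<=14)&(h[...,1]>60)).astype(np.uint8); m[165:]=0; m[:,:165]=0; m[:,245:]=0
for ct in blobs(cv2.morphologyEx(m,cv2.MORPH_OPEN,np.ones((3,3))),200):
    r=rect(c,ct,.032); R_=np.array([[np.cos(.033),-np.sin(.033)],[np.sin(.033),np.cos(.033)]])
    print(np.round(r[1:],1), 'case mm',np.round(1000*R_@(r[0]-[.5541,.1893]),1))
cv2.imwrite('pics/c8.png',cv2.resize(im[0:190,130:260],(400,585),interpolation=cv2.INTER_CUBIC))
```

```text
[92.9 33.3 87.1] case mm [-84.7 -19.4]
[ 87.2  31.7 -85.9] case mm [-33.7 -34.7]
[93.2 29.8 87.9] case mm [ 76.3 -20.4]
```

View pics/c8.png

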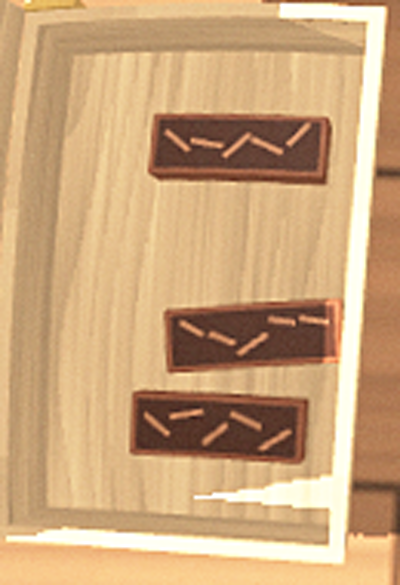

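The crop shows three separate blocks, all flat and carved face up: (240,148), (255,335) and (218,427). Next, back to the handle.

Emit:
{"fn": "apply_moves", "kwargs": {"delta_pos": [[0.04,0.1,0],[0.08,0.2,0],[0.12,0.3,0],[0.16,0.4,0],[0.2,0.5,0],[0.24,0.6,0],[0.277,0.7,0],[0.277,0.746,0]], "dr": [[0,0,-0.05],[0,0,-0.1],[0,0,-0.15],[0,0,-0.15],[0,0,-0.15],[0,0,-0.15],[0,0,-0.15],[0,0,-0.15]], "jaw": [0.24,0.24,0.24,0.24,0.24,0.24,0.24,0.24]}}

```text
time: 41.02
tool_pos: [0.5595, 0.3734, 0.3793]
tool_rot: [3.141, 0.001, -0.033]
contact_force: [1.6, 0.2, -0.6]
opening: 0.0222
grip_force: 0.0
```

Emit:
{"fn": "apply_moves", "kwargs": {"delta_pos": [[0,0,0],[0,0,0],[0,0,0],[0,0,0]], "dr": [[0,0,0],[0,0,0],[0,0,0],[0,0,0]], "jaw": [0.24,0.24,0.24,0.24]}}

```text
time: 41.35
tool_pos: [0.5587, 0.3693, 0.3818]
tool_rot: [3.142, -0.001, -0.037]
contact_force: [-0.6, -0.4, -0.1]
opening: 0.0222
grip_force: 0.0
```

Run:
```python
from blk import *
st=telemetry.observe(); im=eyes.read_camera('wrist')[:,:,::-1].copy(); cv2.imwrite('pics/w9.png',im); pickle.dump(st,open('pics/w9.pkl','wb'))
c=cam('wrist',st); print(st['tool_pos'],st['tool_rot'],proj(c,[[.56,.3685,.2366],[.61,.367,.2366]]))
m=(im.max(2)<70).astype(np.uint8); m[205:]=0; m[:,:200]=0; m[:,330:]=0
for ct in blobs(m,100): print(cv2.boundingRect(ct),rect(c,ct,.2366))
```

```text
[0.5587 0.3693 0.3818] [ 3.1415 -0.0006 -0.0367] [[257.6728 176.5784]
 [257.362  128.5867]]
(259, 128, 5, 77) (array([0.5702, 0.3647]), 80.64450073242188, 4.269765853881836, -1.867156982421875)
```

View pics/w9.png

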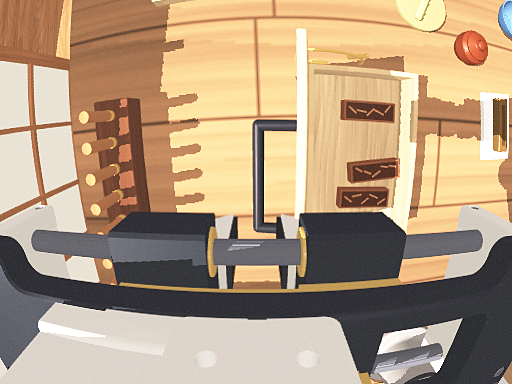

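The bar runs from (259,125) to (259,230) between the fingers, and the lid edge is at x≈300. I'll go down and grip it.

Emit:
{"fn": "apply_moves", "kwargs": {"delta_pos": [[0,-0.004,-0.06],[0,-0.004,-0.14],[0,-0.004,-0.22],[0,-0.004,-0.3],[0,-0.004,-0.35],[0,-0.004,-0.38],[0,-0.004,-0.4],[0,-0.004,-0.4]], "dr": [[0,0,0],[0,0,0],[0,0,0],[0,0,0],[0,0,0],[0,0,0],[0,0,0],[0,0,0]], "jaw": [0.24,0.24,0.24,0.24,0.24,0.24,0.24,0.24]}}

```text
time: 42.07
tool_pos: [0.5582, 0.3676, 0.2202]
tool_rot: [3.14, 0.002, -0.037]
contact_force: [-0.3, 0.0, -0.8]
opening: 0.0223
grip_force: 0.0
```

Emit:
{"fn": "apply_moves", "kwargs": {"delta_pos": [[0,0,0],[0,0,0],[0,0,0],[0,0,0],[0,0,0],[0,0,0]], "dr": [[0,0,0],[0,0,0],[0,0,0],[0,0,0],[0,0,0],[0,0,0]], "jaw": [0,0,0,0,0,0], "force": 30}}

```text
time: 42.57
tool_pos: [0.5593, 0.3679, 0.2229]
tool_rot: [3.141, -0.002, -0.037]
contact_force: [-1.3, -6.4, 4.0]
opening: 0.0108
grip_force: 30.0
```

Emit:
{"fn": "apply_moves", "kwargs": {"delta_pos": [[-0.001,-0.037,0.016],[-0.003,-0.0755,0.0285],[-0.004,-0.1148,0.0378],[-0.005,-0.1545,0.0435],[-0.006,-0.1948,0.0458],[-0.008,-0.2353,0.0445],[-0.008,-0.2353,0.0445]], "dr": [[0,0,0],[0,0,0],[0,0,0],[0,0,0],[0,0,0],[0,0,0],[0,0,0]], "jaw": [0,0,0,0,0,0,0]}}

```text
time: 43.15
tool_pos: [0.5561, 0.2732, 0.2416]
tool_rot: [-3.14, -0.004, -0.038]
contact_force: [-1.8, -3.9, 7.2]
opening: 0.0108
grip_force: 30.0
```

Emit:
{"fn": "apply_moves", "kwargs": {"delta_pos": [[-0.001,-0.04,-0.005],[-0.003,-0.0795,-0.013],[-0.004,-0.118,-0.0247],[-0.005,-0.1555,-0.0397],[-0.005,-0.174,-0.0488],[-0.006,-0.1915,-0.058],[-0.006,-0.1915,-0.058],[-0.006,-0.1915,-0.058]], "dr": [[0,0,0],[0,0,0],[0,0,0],[0,0,0],[0,0,0],[0,0,0],[0,0,0],[0,0,0]], "jaw": [0,0,0,0,0,0,0,0]}}

```text
time: 43.82
tool_pos: [0.5534, 0.197, 0.2165]
tool_rot: [3.14, -0.001, -0.037]
contact_force: [-1.0, -5.6, 5.2]
opening: 0.0109
grip_force: 30.0
```

Emit:
{"fn": "apply_moves", "kwargs": {"delta_pos": [[0,0,0],[0,0,0],[0,0,0],[0,0,0],[0,0,0.03],[0,0,0.1],[0,0,0.18],[0,0,0.26]], "dr": [[0,0,0],[0,0,0],[0,0,0],[0,0,0],[0,0,0],[0,0,0],[0,0,0],[0,0,0]], "jaw": [0.24,0.24,0.24,0.24,0.24,0.24,0.24,0.24]}}

```text
time: 44.48
tool_pos: [0.5526, 0.1984, 0.3205]
tool_rot: [3.141, 0.002, -0.036]
contact_force: [0.2, 0.4, 1.3]
opening: 0.0221
grip_force: 0.0
```

Emit:
{"fn": "apply_moves", "kwargs": {"delta_pos": [[-0.04,-0.1,0.1],[-0.08,-0.2,0.15],[-0.12,-0.3,0.15],[-0.16,-0.4,0.15],[-0.2,-0.5,0.15],[-0.24,-0.6,0.15],[-0.28,-0.7,0.15],[-0.28,-0.75,0.15]], "dr": [[0,0,0],[0,0,0],[0,0,0],[0,0,0],[0,0,0],[0,0,0],[0,0,0],[0,0,0]], "jaw": [0.24,0.24,0.24,0.24,0.24,0.24,0.24,0.24]}}

```text
time: 45.15
tool_pos: [0.4405, -0.0982, 0.3803]
tool_rot: [3.142, -0.001, -0.035]
contact_force: [1.0, -1.1, 0.3]
opening: 0.0219
grip_force: 0.0
```

Run:
```python
from blk import *
for n in('top','side'):
    im=eyes.read_camera(n)[:,:,::-1].copy(); cv2.imwrite(f'pics/{n}9.png',im)
a=cv2.imread('pics/top9.png')[125:265,80:270]; b=cv2.imread('pics/side9.png')[170:330,90:290]
a=cv2.resize(a,(400,295),interpolation=cv2.INTER_CUBIC); b=cv2.resize(b,(400,305),interpolation=cv2.INTER_CUBIC)
cv2.imwrite('pics/m9.png',np.vstack([a,b])[:600])
# predicted lid corners for several angles
H=np.array([.5573,.2872,.07]); y=.033
for n in('top','side'):
    for th in (40,45,50):
        t=np.radians(th); P=[]
        for sx in(.15,-.15):
            for l,zz in((-.197,.01),):
                yy=l*np.cos(t)+zz*np.sin(t); z=-l*np.sin(t)+zz*np.cos(t)
                P.append(H+[sx*np.cos(y)+yy*np.sin(y),-sx*np.sin(y)+yy*np.cos(y),z])
        yy=-.178*np.cos(t)+.05*np.sin(t); z=.178*np.sin(t)+.05*np.cos(t)
        P.append(H+[yy*y,yy,z]); print(n,th,proj(cam(n),P).round(1).tolist())
```

```text
top 40 [[164.7, 133.8], [159.9, 245.2], [145.4, 187.3]]
top 45 [[159.2, 132.5], [154.1, 245.2], [139.3, 186.8]]
top 50 [[153.2, 131.2], [147.9, 245.1], [132.9, 186.3]]
side 40 [[149.6, 179.1], [239.0, 240.5], [179.9, 214.5]]
side 45 [[145.3, 179.0], [235.6, 241.3], [175.4, 216.2]]
side 50 [[140.7, 179.5], [231.8, 242.7], [170.7, 218.4]]
```

View pics/m9.png

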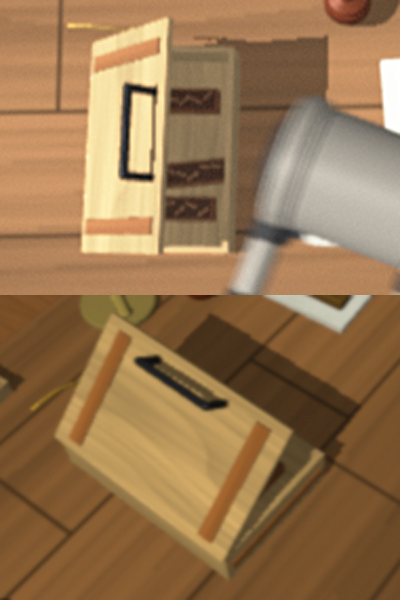

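The lid stands by itself near 45°. In the top crop the free edge runs from (170,17) to (163,252) and the handle bar is at x≈125. I'll measure the angle from the bar in both views.

Run:
```python
from blk import *
t=cv2.imread('pics/top9.png'); s=cv2.imread('pics/side9.png')
print('top bar profile row187', [(x,int(t[185:190,x].max(1).mean())) for x in range(134,162)])
print(t[185:190].shape)
for x in (168,175,182,189): print('side col',x,[(y,int(s[y,x].max())) for y in range(196,236)])
H=np.array([.5573,.2872,.07]); y=.033
def bar(th,sx=0,zz=.05,l=-.178):
    t=np.radians(th); yy=l*np.cos(t)+zz*np.sin(t); z=-l*np.sin(t)+zz*np.cos(t)
    return H+[sx+yy*y,-sx*y+yy,z]
for th in (40,45,50):
    print(th,[proj(cam('side'),[bar(th,sx)]).round(1).tolist()[0] for sx in(-.06,.06)],'foot',[proj(cam('side'),[bar(th,sx,.01)]).round(1).tolist()[0] for sx in(-.055,.055)])
```

```text
top bar profile row187 [(134, 249), (135, 249), (136, 246), (137, 155), (138, 82), (139, 57), (140, 30), (141, 136), (142, 252), (143, 253), (144, 245), (145, 243), (146, 247), (147, 249), (148, 249), (149, 249), (150, 251), (151, 248), (152, 166), (153, 159), (154, 244), (155, 249), (156, 246), (157, 214), (158, 155), (159, 135), (160, 137), (161, 142)]
(5, 512, 3)
side col 168 [(196, 183), (197, 184), (198, 185), (199, 189), (200, 176), (201, 122), (202, 59), (203, 23), (204, 14), (205, 29), (206, 68), (207, 97), (208, 80), (209, 48), (210, 31), (211, 33), (212, 50), (213, 100), (214, 160), (215, 189), (216, 197), (217, 197), (218, 195), (219, 192), (220, 186), (221, 182), (222, 181), (223, 185), (224, 189), (225, 192), (226, 193), (227, 192), (228, 191), (229, 189), (230, 184), (231, 181), (232, 177), (233, 176), (234, 176), (235, 179)]
side col 175 [(196, 115), (197, 112), (198, 117), (199, 147), (200, 175), (201, 182), (202, 182), (203, 186), (204, 190), (205, 188), (206, 169), (207, 125), (208, 95), (209, 90), (210, 93), (211, 98), (212, 91), (213, 72), (214, 46), (215, 32), (2
[... 708 characters left out ...]
187)]
side col 189 [(196, 73), (197, 73), (198, 73), (199, 72), (200, 70), (201, 71), (202, 71), (203, 72), (204, 73), (205, 74), (206, 75), (207, 84), (208, 115), (209, 157), (210, 179), (211, 180), (212, 180), (213, 184), (214, 187), (215, 171), (216, 127), (217, 93), (218, 87), (219, 89), (220, 108), (221, 139), (222, 133), (223, 89), (224, 47), (225, 33), (226, 34), (227, 48), (228, 97), (229, 155), (230, 184), (231, 193), (232, 195), (233, 196), (234, 194), (235, 190)]
40 [[198.4, 227.5], [162.1, 202.0]] foot [[205.1, 226.4], [172.6, 203.7]]
45 [[194.1, 229.4], [157.5, 203.5]] foot [[201.7, 226.9], [168.9, 204.0]]
50 [[189.5, 231.8], [152.7, 205.5]] foot [[197.9, 228.0], [164.9, 204.7]]
```

The bar position gives about 44.4° in the side view and about 45° in the top view. The weight is on the paper and the robot is clear of everything, so I'm handing in.

```bash
python3 -c "
from cell import job; print(job.hand_in())"
```

```text
the job is handed in; nothing more can be done
None
```

The job is handed in: the weight is on the paper, all three blocks present lie flat and carved face up in the case (one was knocked aside but stayed flat), and the lid stands by itself at 45° to within about 1°.

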